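# Unload the bench steriliser

## Robot

A 7-joint arm with a two-finger parallel gripper is mounted at the origin on the work surface. World frame = base frame: x ahead of the robot, y to its left, z up, the work surface at z = 0. Lengths are in m, angles in rad, forces in N, time in s.
With the tool pointing down it reaches from about 0.35 to 0.9 m from the base axis. Payload 19.9 kg.
Tool frame: the origin (TCP) lies at the very end of the fingers, on their centre line; the grasp point (between the pads) lies 19 mm behind it; z points along the fingers, y is the direction in which the jaws open and shut (so a half turn about z gives the same grasp; the last joint's range is limited). The gripper opens to 85 mm and grips with 20 to 120 N. Pads are 22 mm wide; open, the fingers measure 114 mm over their backs; the gripper's body (76 mm by 85 mm) begins 54 mm behind the grasp point. The pads swing forward as they close: fully open they stand 13 mm farther back than shut.
Start: joints at [1.212, 0.417, -0.01, 1.614, 0.005, 1.111, -0.053], TCP at [0.195, -0.594, 0.193] pointing down, gripper open.
Joint ranges: [-2.81, 2.81], [-0.39, 2.02], [-1.27, 1.25], [0.06, 2.57], [-1.19, 4.33], [0.19, 2], [-2.82, 2.82]. Speed limits (rad/s): [1.89, 1.89, 2.39, 2.39, 3.01, 3.01, 3.01].

## Interface

Orientations are given as a unit quaternion [x, y, z, w].
In Python, from bench import r gives the robot as it stands.
- The arm moves only by the shell command python3 -m crank 'ROWS' [OPENING]. ROWS is JSON, a list that holds one entry, the list of rows, each a list of 6 numbers: the shift along the world's x, y, z scaled (see below), then the turn, a rotation vector about the world's x, y, z scaled (see below). A call has exactly 5 rows; each row is the pose to reach, as a shift and turn from the pose commanded when the call began; what a row does not reach only later rows make up. The controller multiplies each number of a shift by 400 mm and each number of a turn by 90 degrees. A row lasts 1/12 s, in which the tool goes at most 41.7 mm and 7.16 degrees, less where a joint would pass 70% of its speed; a pose out of reach is approached as far as the arm can. A call with a number of a shift or a turn outside -1 to 1 is refused whole. A call with a gripper value outside its range is refused whole. OPENING is the closure, from 0 (fully open) to 1 (shut), set as the call begins (- or left out, the last holds). The fingers move at their own pace and stop on an object; the grip force is fixed at half the most. Time passes only in rows, so rows that repeat a pose let the fingers close, or fill a call up. It gives the time, the measured TCP pose, the force and the opening at its end, in the units of the state.
- r.observe(): the state, without advancing time (a new reading comes with each control period).
- r.grab_frame(name): name is "scene" or "top"; returns the picture (400x640x3 uint8, red, green, blue); there is no depth.
- r.calibration(name): a dict with "fx", "fy", "cx", "cy" (pixels), "dist" ([k1, k2, p1, p2, k3] as OpenCV has them; the pictures are not rectified), "R" (3x3) and "t" (3): a world point X has camera coordinates R X + t. Camera axes: x right, y down, z forward; pixel columns grow to the right and rows downward; lengths in m; the calibration is good to about 2 mm. A picture is of the moment at which its call begins. calibration takes no time and is no camera call.
- r.hand_in(): hands the job in, once; it reports no verdict.
The state is a dict: "time_s": time; "joints": joint angles; "dq": joint speeds; "joint_torque": joint torques, N m; "ee_pos": TCP position; "tool_rot": TCP orientation; "force": force on the tool from outside, world axes, zero at the start; "ft_torque": the same for the moment, N m; "grip_width": opening from 0.0 (shut) to 1.0 (fully open).
Only numpy, scipy, OpenCV 4.12 (cv2) and the standard library are available. Lean on these libraries where they do the work, as an engineer would, in place of code of your own. Each camera call takes 0.05 s, during which the arm holds its last target.

## Task

The steriliser on the counter has finished and cooled: unload it. Slide the lid's safety catch back to its stop, turn the lid handle fully round to its open stop, and swing the lid up past upright until it rests right back; then lift the instrument basket out, keeping it level, and set it down, without dropping it, flat on the floor of the steel tray, beside the jar that stands there. Leave the lid open and do not shift the jar, the bottle or the canister.

Things in the scene. Friction and masses are not known exactly. Their poses are not given: they have to be found in the camera images.
- steriliser: White top-loading steriliser, 285 (x) x 307 (y) mm, deck 145 mm high; fixed. Origin: centre of its underside; x points from its front (panel, to the robot) to its rear (hinge), z up. Lid: metal slab 195 x 200 x 20 mm, top at 167 mm, front edge 85 mm in front of the origin. A steel strike (56 mm wide, top at 184 mm), 90 to 116 mm in front of the origin, holds the locked handle's tongue.
- chamber (a point): Centre of the chamber's round mouth (150 mm wide), at deck height, 145 mm above the counter and 5 mm behind the steriliser's origin. The chamber floor is 105 mm lower.
- catch (a joint): Safety catch on the lid, left of the handle: a bolt standing in a notch of the handle's disc. 0 (m) = in, handle blocked; 0.016 = back at its stop, clear of the notch from 0.012. It slides along the lid's +y (steriliser's left, away from the handle), takes about 3 N and stays where it is left.
- catch_tab (a point): Centre of the catch's black ribbed tab, 18 mm (x) x 12 mm (y); its top is 10 mm above this point, the lid's top 16 mm below. 66 mm to the left of the handle's axis when locked. Axes as the steriliser's while the lid is shut.
- lid_handle (a joint): Lid handle: a steel disc (76 mm wide, 9 mm high) bearing a black D-shaped bar, on an upright axis near the lid's front edge. 0 (rad) = locked; turns anticlockwise seen from above to its open stop at 1.22, where the bar is parallel to the hinge. Takes about 0.12 N m and stays. Blocked while the catch is in; its tongue keeps the lid shut until about 0.7.
- lid_grip (a point): Middle of the handle's bar (round, 13 mm thick, 55 mm free between its two posts), on the handle's axis, 55 mm above the lid's top, 46 mm above the disc, 165 mm from the hinge line along the lid, 42 mm behind the lid's front edge. Its y axis lies along the bar; it moves with handle and lid.
- lid (a joint): Lid, about 0.8 kg with fittings: 0 (rad) = shut, 1.69 = resting on its rear stop just past upright. The front edge swings up and back about the hinge. It falls shut if let go much before upright, and back onto its stop once past upright (from 1.57). Lifting by the bar takes up to 8 N.
- lid_hinge (a point): Point on the lid's hinge axis in the steriliser's middle plane, 122 mm behind its origin and 150 mm above the counter; the axis runs along the steriliser's y.
- bail (a point): Middle of the basket's bail: a fixed round bar 10 mm thick, 80 mm long, along this point's y axis, 86 mm above the basket's underside. The round perforated basket, 116 mm wide at its rim, 40 mm deep, 0.25 to 0.45 kg with its instruments, stands loose in the chamber: the bail is 19 mm below the deck, hidden while the lid is shut.
- basket_foot (a point): Centre of the basket's underside; z up when it stands level.
- tray: Open steel tray, 290 (x) x 190 (y) mm, rim 18 mm high, walls and floor 3 mm; fixed. Origin at the centre of its underside, x along its length pointing away from the robot. The jar stands near its far (+x) end; the nearer part is free for the basket.
- jar_mid (a point): Centre (half-way up) of a glass jar with steel cap, 54 mm wide, 60 mm high, standing on the tray. Leave it.
- bottle_mid (a point): Centre (half-way up) of a brown bottle, 52 mm wide, 150 mm high, standing between the steriliser and the tray. Leave it.
- canister_mid (a point): Middle of the axis of a lidded steel canister, 72 mm wide, 114 mm high, standing beyond the tray. Leave it.

How it is judged:
By the outcome, as a careful person would: the job done as asked, in the order asked, and still so for the second after the job is handed in, with the robot touching nothing.
It also fails if it takes over 72 s, if anything falls off the work surface, if the arm or the gripper's body presses on something with over 40 N, if the wrist force passes 120 N, or if a joint passes its speed limit or range.

## Working session

There is one attempt and no reset: what is moved stays moved. The work goes in short steps, Python scripts to look and compute and a shell command to move; the robot and the scene stay as the last step left them, time stands still between calls to the robot, and variables do not carry over. Pictures are saved under pics/ and viewed, and the job is handed in when it is done.

```bash
ls; mkdir -p pics; python3 - <<'E'
from bench import r
import cv2,json
print(r.observe())
for n in("scene","top"):
    c=r.calibration(n);print(n,c)
    cv2.imwrite(f"pics/{n}0.png",r.grab_frame(n)[:,:,::-1])
E
```

```text
pics
{'time_s': 0.0, 'joints': array([ 1.2114867 ,  0.41795779, -0.01030589,  1.61420123,  0.00473153,
        1.11072065, -0.05301626]), 'dq': array([-3.92211855e-04, -1.42053086e-04, -1.37438828e-03, -4.38948206e-05,
       -1.81122894e-04, -1.05386366e-04, -9.79603576e-04]), 'joint_torque': array([ 7.95876276e-04, -8.64445782e+01,  6.79652654e-01, -4.34890544e+01,
        1.92041625e-02,  7.47118582e-03,  2.82699837e-07]), 'ee_pos': array([ 0.19515186, -0.59331314,  0.19195904]), 'tool_rot': array([ 9.87400284e-01,  1.58241206e-01, -1.59141517e-04, -6.11694153e-04]), 'force': array([ 0.55336729, -0.00231812, -0.20804543]), 'ft_torque': array([-0.01398158, -0.02969584, -0.03372039]), 'grip_width': 0.998117639423759}
scene {'fx': 383.65717272796576, 'fy': 383.65717272796576, 'cx': 323.99132522717247, 'cy': 202.2647191484218, 'dist': array([-0.05984132,  0.        ,  0.        ,  0.        ,  0.        ]), 'R': array([[ 0.63011268,  0.77647897, -0.00619742],
       [ 0.62119182, -0.50885391, -0.59597686],
       [-0.46591708,  0.37168279, -0.80297769]]), 't': array([-0.35099635, -0.2559423 ,  1.10780399])}
top {'fx': 383.9427148230158, 'fy': 383.9427148230158, 'cx': 315.4892068358799, 'cy': 196.6220964329328, 'dist': array([-0.095281,  0.      ,  0.      ,  0.      ,  0.      ]), 'R': array([[-0.07102663, -0.99747384,  0.00107265],
       [-0.97411319,  0.06913175, -0.2152308 ],
       [ 0.21461294, -0.016332  , -0.97656262]]), 't': array([0.04901898, 0.57987963, 0.80634327])}
```

View pics/scene0.png

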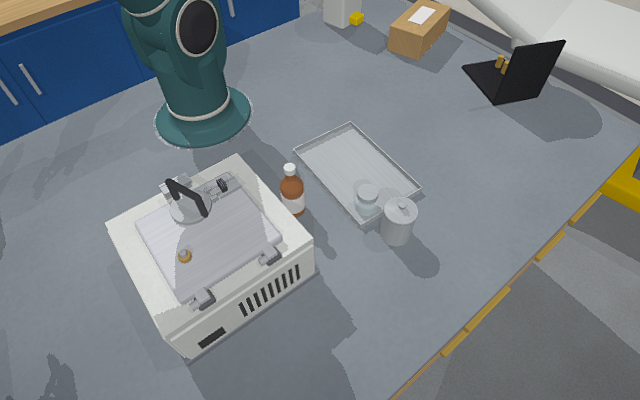

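View pics/top0.png

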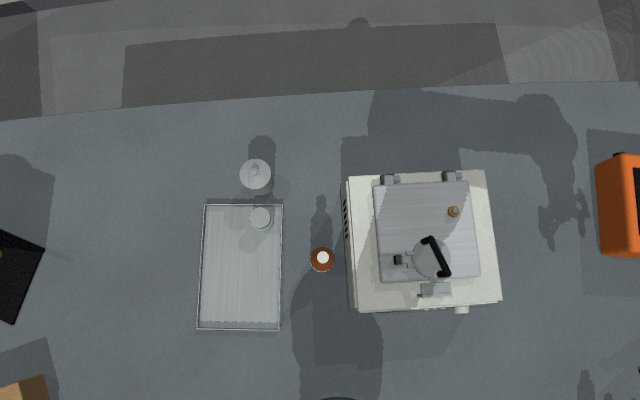

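```bash
cat > h.py <<'E'
import numpy as np, cv2
from bench import r
C={n:r.calibration(n) for n in("scene","top")}
def KD(n):
    c=C[n];return np.array([[c['fx'],0,c['cx']],[0,c['fy'],c['cy']],[0,0,1.]]),np.array(c['dist'])
def proj(n,X):
    K,D=KD(n);c=C[n]
    return cv2.projectPoints(np.atleast_2d(np.float64(X)),cv2.Rodrigues(np.array(c['R']))[0],np.array(c['t']),K,D)[0].reshape(-1,2)
def ray(n,p):
    K,D=KD(n);c=C[n];R=np.array(c['R'])
    q=cv2.undistortPoints(np.float64([[p]]),K,D).ravel()
    d=R.T@np.array([q[0],q[1],1]);return -R.T@np.array(c['t']),d/np.linalg.norm(d)
def onz(n,p,z):
    o,d=ray(n,p);return o+d*(z-o[2])/d[2]
def tri(ps,pt):
    A=np.zeros((3,3));b=np.zeros(3);L=[ray("scene",ps),ray("top",pt)]
    for o,d in L:
        M=np.eye(3)-np.outer(d,d);A+=M;b+=M@o
    X=np.linalg.solve(A,b);return X,[1e3*np.linalg.norm(np.cross(X-o,d)) for o,d in L]
def crop(n,name,x0,y0,x1,y1,s,im=None):
    im=r.grab_frame(n)[:,:,::-1] if im is None else im
    cv2.imwrite(f"pics/{name}.png",cv2.resize(im[y0:y1,x0:x1],None,fx=s,fy=s,interpolation=cv2.INTER_CUBIC))
E
python3 - <<'E'
from h import *
s=cv2.imread("pics/scene0.png");t=cv2.imread("pics/top0.png")
crop("scene","s1",100,140,320,300,3.6,s);crop("top","t1",330,160,510,320,3.7,t)
crop("top","t2",180,140,350,340,2.9,t)
print(proj("top",[.195,-.594,.19]),proj("scene",[.195,-.594,.19]))
for n in C: print(n,ray(n,(320,200)))
E
```

```text
[[637.0744334  354.35873191]] [[-59.10836851 232.34197758]]
scene (array([ 0.89630132, -0.26944764,  0.73483093]), array([-0.47610529,  0.36658228, -0.79933797]))
top (array([0.39529835, 0.02197626, 0.91220008]), array([ 0.205186  , -0.02743999, -0.97833826]))
```

View pics/s1.png

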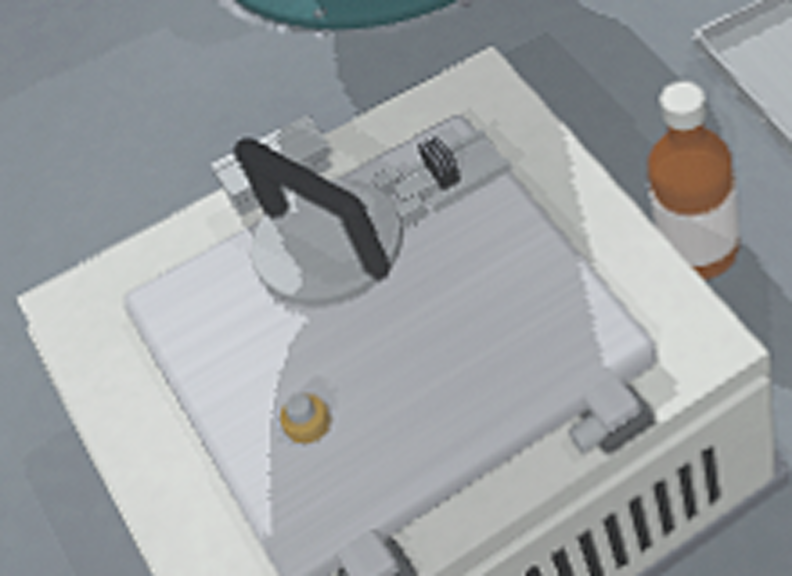

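View pics/t1.png

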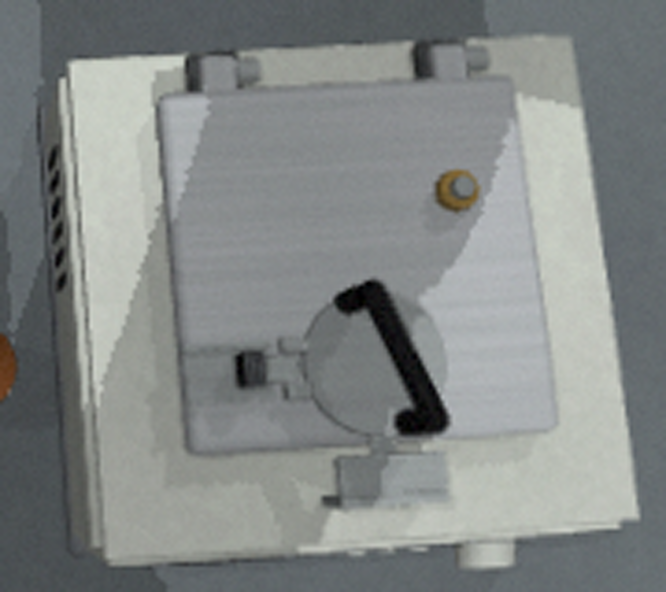

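View pics/t2.png

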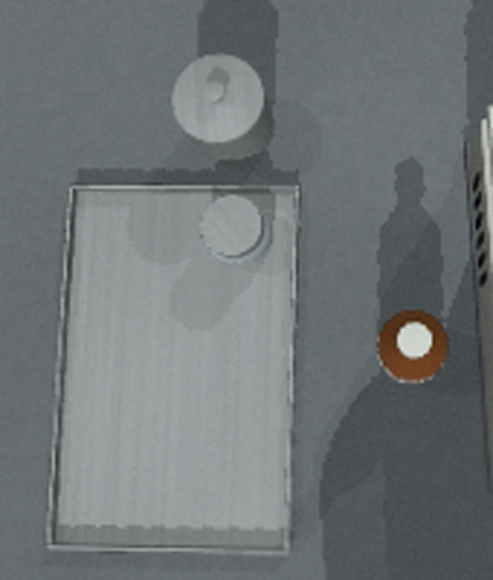

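```bash
python3 - <<'E'
from h import *
f=lambda p:(p[0]/3.7+330,p[1]/3.7+160); g=lambda p:(p[0]/3.6+100,p[1]/3.6+140); q=lambda p:(p[0]/2.9+180,p[1]/2.9+140)
np.set_printoptions(precision=4,suppress=True)
D=[onz("top",f(p),.145) for p in [(636,518),(107,563),(68,60),(573,38)]]  # FR FL RL RR
print("deck",D)
D2=[onz("scene",g(p),.145) for p in [(20,300),(493,48),(768,355)]]
print("deck scene FR FL RL",D2)
print("lid corners",[onz("top",f(p),.167) for p in [(190,452),(556,428),(514,80),(160,97)]])
print("bar front",tri(g((250,150)),f((430,420))),"rear",tri(g((350,200)),f((375,292))))
print("tab",tri(g((440,160)),f((251,368))))
print("tray",[onz("top",q(p),.018) for p in [(50,549),(288,549),(298,187),(71,187)]])
print("bottle",onz("top",q((414,340)),.15),"jar",onz("top",q((232,226)),.06),"can",onz("top",q((218,98)),.114))
for n,sf in (("scene",g),("top",f)):
    im=cv2.imread(f"pics/{n}0.png");m=(im.max(2)<60).astype(np.uint8)
    k,l,st,c=cv2.connectedComponentsWithStats(m,connectivity=8)
    for i in range(1,k):
        x,y=c[i]
        if st[i,4]>25 and ((n=="scene" and 110<x<260 and 160<y<240) or(n=="top" and 370<x<470 and 220<y<300)):print(n,st[i],c[i])
E
```

```text
deck [array([ 0.3274, -0.3461,  0.145 ]), array([ 0.3293, -0.0585,  0.145 ]), array([ 0.6023, -0.0619,  0.145 ]), array([ 0.5956, -0.3533,  0.145 ])]
deck scene FR FL RL [array([ 0.3316, -0.346 ,  0.145 ]), array([ 0.3359, -0.058 ,  0.145 ]), array([ 0.6049, -0.0622,  0.145 ])]
lid corners [array([ 0.3834, -0.104 ,  0.167 ]), array([ 0.3794, -0.2989,  0.167 ]), array([ 0.5682, -0.3047,  0.167 ]), array([ 0.5722, -0.1075,  0.167 ])]
bar front (array([ 0.3898, -0.2136,  0.2202]), [np.float64(0.03333083988850272), np.float64(0.03333083988844158)]) rear (array([ 0.4537, -0.1916,  0.226 ]), [np.float64(1.051932051269772), np.float64(1.0519320512698183)])
tab (array([ 0.4236, -0.1359,  0.1837]), [np.float64(0.9031763576310377), np.float64(0.9031763576310264)])
tray [array([0.3044, 0.2954, 0.018 ]), array([0.2937, 0.1096, 0.018 ]), array([0.5782, 0.0859, 0.018 ]), array([0.5914, 0.2733, 0.018 ])]
bottle [0.4399 0.0036 0.15  ] jar [0.5424 0.1358 0.06  ] can [0.6304 0.1352 0.114 ]
scene [166 179  42  38 184] [183.9837 193.6793]
scene [217 182  10  10  31] [221.871  187.4194]
top [420 236  31  42 381] [437.4252 256.4646]
top [394 255   7  10  48] [396.6042 259.7292]
```

```bash
python3 -m crank '[[[0,0,0.1,0,0,0.07],[0.05,0.07,0.2,0,0,0.15],[0.1,0.15,0.25,0,0,0.23],[0.15,0.24,0.25,0,0,0.31],[0.2,0.33,0.25,0,0,0.39]]]' 0.5; python3 -m crank '[[[0.05,0.09,0,0,0,0.08],[0.1,0.18,0,0,0,0.16],[0.15,0.27,0,0,0,0.24],[0.2,0.36,0,0,0,0.32],[0.25,0.45,0,0,0,0.39]]]'
python3 -c "
from h import *;print(r.observe()['joints'])"
```

```text
time_s: 0.52
ee_pos: [0.2717, -0.4687, 0.2938]
tool_rot: [0.893, 0.45, -0.0, 0.001]
force: [1.1, -0.6, 0.1]
grip_width: 0.501
time_s: 0.93
ee_pos: [0.3712, -0.2876, 0.2923]
tool_rot: [0.716, 0.699, -0.0, -0.0]
force: [1.3, -0.5, 0.0]
grip_width: 0.499
[ 0.95853231  0.06134848 -0.38062616  1.84054558  0.02455761  1.24429136
  0.54655852]
```

```bash
python3 -m crank '[[[0.03,0.09,0,0,0,0],[0.07,0.19,0,0,0,0],[0.1,0.28,0,0,0,0],[0.13,0.37,-0.05,0,0,0],[0.13,0.37,-0.1,0,0,0]]]'; python3 -m crank '[[[0,0,0,0,0,0],[0,0,0,0,0,0],[0,0,0,0,0,0],[0,0,0,0,0,0],[0,0,0,0,0,0]]]'
python3 - <<'E'
from h import *
crop("scene","s2",100,100,320,260,3.6);crop("top","t3",330,160,510,320,3.7)
print(r.observe()['ee_pos'])
E
```

```text
time_s: 1.35
ee_pos: [0.4251, -0.1356, 0.2529]
tool_rot: [0.715, 0.699, 0.001, 0.001]
force: [0.4, 0.6, -0.5]
grip_width: 0.498
time_s: 1.77
ee_pos: [0.4231, -0.1424, 0.2531]
tool_rot: [0.718, 0.696, 0.0, 0.001]
force: [0.6, -0.9, 0.7]
grip_width: 0.497
[ 0.42296679 -0.14212492  0.25284837]
```

View pics/s2.png

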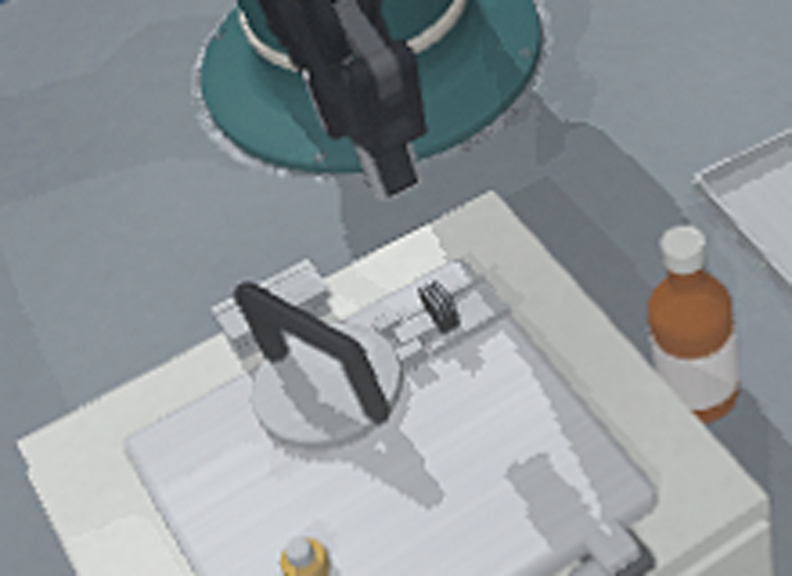

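View pics/t3.png

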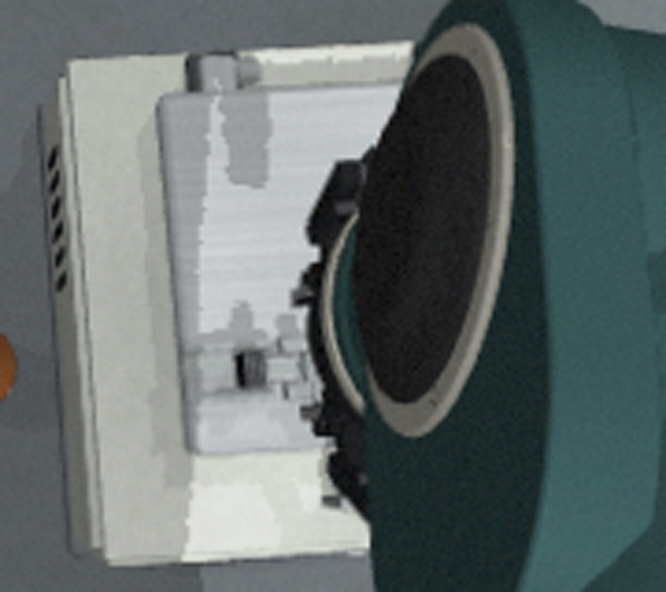

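```bash
python3 -m crank '[[[0,0.015,-0.05,0,0,0],[0,0.015,-0.1,0,0,0],[0,0.015,-0.14,0,0,0],[0,0.015,-0.16,0,0,0],[0,0.015,-0.17,0,0,0]]]'; python3 -m crank '[[[0,0,-0.005,0,0,0],[0,0,-0.005,0,0,0],[0,0,-0.005,0,0,0],[0,0,-0.005,0,0,0],[0,0,-0.005,0,0,0]]]'
python3 - <<'E'
from h import *
crop("scene","s3",130,120,280,230,5)
print(r.observe()['ee_pos'])
E
```

```text
time_s: 2.28
ee_pos: [0.4225, -0.1357, 0.1837]
tool_rot: [0.718, 0.696, -0.0, -0.001]
force: [-0.5, -0.6, -0.8]
grip_width: 0.499
time_s: 2.7
ee_pos: [0.4232, -0.1357, 0.1829]
tool_rot: [0.718, 0.696, 0.0, 0.0]
force: [-0.8, 0.1, -0.2]
grip_width: 0.5
[ 0.42308974 -0.1356964   0.18275774]
```

View pics/s3.png

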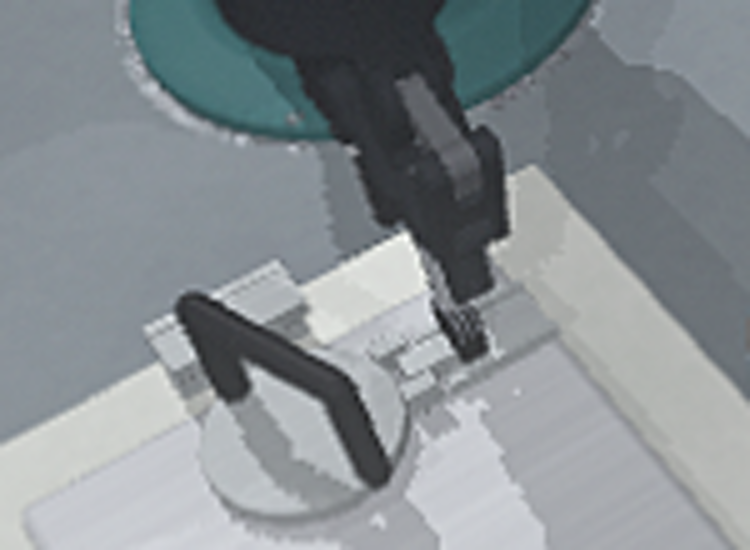

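```bash
python3 -m crank '[[[0,0,-0.01,0,0,0],[0,0,-0.01,0,0,0],[0,0,-0.01,0,0,0],[0,0,-0.01,0,0,0],[0,0,-0.01,0,0,0]]]' 1; python3 -m crank '[[[0,0,0,0,0,0],[0,0,0,0,0,0],[0,0,0,0,0,0],[0,0,0,0,0,0],[0,0,0,0,0,0]]]'
python3 - <<'E'
from h import *
crop("scene","s4",130,120,280,230,5)
print(r.observe()['ee_pos'])
E
```

```text
time_s: 3.17
ee_pos: [0.4229, -0.1356, 0.1784]
tool_rot: [0.718, 0.696, -0.0, -0.0]
force: [0.6, -0.1, 0.1]
grip_width: 0.0
time_s: 3.58
ee_pos: [0.4229, -0.1356, 0.1784]
tool_rot: [0.718, 0.696, -0.0, 0.0]
force: [0.7, -0.2, 0.2]
grip_width: -0.001
[ 0.42288802 -0.13561309  0.17836739]
```

View pics/s4.png

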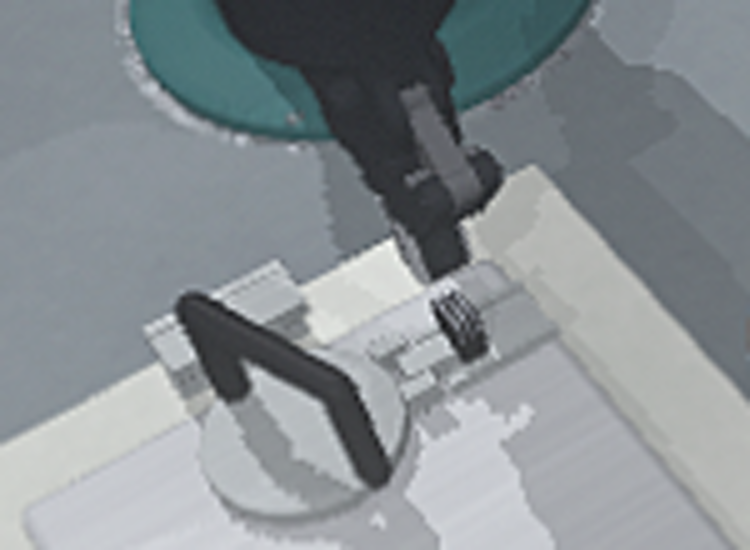

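```bash
python3 - <<'E'
from h import *
f=lambda p:(p-np.array([130,120]))*5
for X in ([.4229,-.1356,.1784],[.4236,-.1359,.1837],[.4229,-.1356,.22],[.39,-.1356,.1784]): print(X,f(proj("scene",X)))
print(r.observe())
E
```

```text
[0.4229, -0.1356, 0.1784] [[461.47301958 329.92598741]]
[0.4236, -0.1359, 0.1837] [[458.62847341 322.50277168]]
[0.4229, -0.1356, 0.22] [[436.29662666 256.80322436]]
[0.39, -0.1356, 0.1784] [[418.57591702 278.46202722]]
{'time_s': 3.6333, 'joints': array([ 0.75413946,  0.13700979, -0.55088803,  2.04241684,  0.08605363,
        0.98397324,  0.12927739]), 'dq': array([ 0.00045402, -0.00039073,  0.00163488,  0.00129895,  0.00030026,
       -0.00109865, -0.00124333]), 'joint_torque': array([ 8.02604554e-04, -4.90941417e+01, -2.84040749e+00, -4.03022003e+01,
        1.78741605e-02,  1.29141379e-03,  1.02800209e-04]), 'ee_pos': array([ 0.42288802, -0.13561309,  0.17836739]), 'tool_rot': array([ 7.17783581e-01,  6.96266277e-01, -3.92405095e-05,  9.94390791e-06]), 'force': array([ 0.33426815,  0.50434052, -0.41248496]), 'ft_torque': array([-0.01764403, -0.03553919, -0.00240885]), 'grip_width': 0.001059697880834452}
```

```bash
python3 - <<'E'
from h import *
crop("top","t5",350,180,490,320,4.2)
f=lambda p:(p-np.array([350,180]))*4.2
for X in ([.4229,-.1356,.1784],[.4229,-.1356,.21],[.39,-.1356,.1784]): print(X,f(proj("top",X)))
crop("scene","s5",0,0,640,400,1.25)
E
```

```text
[0.4229, -0.1356, 0.1784] [[196.1125883  335.17505989]]
[0.4229, -0.1356, 0.21] [[211.23668798 331.19844525]]
[0.39, -0.1356, 0.1784] [[204.01433054 408.61455572]]
```

View pics/t5.png

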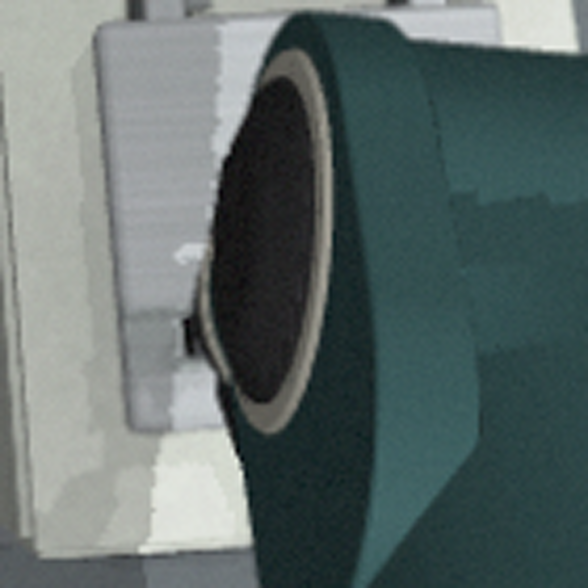

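View pics/s5.png

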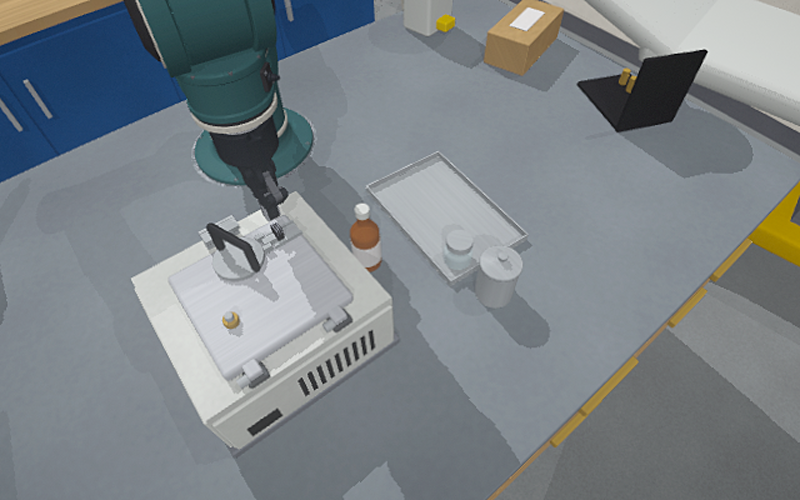

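```bash
python3 - <<'E'
from h import *
def zat(p,x,y):
    o,d=ray("scene",p); k=np.linalg.lstsq(d[:2,None],np.array([x,y])-o[:2],rcond=None)[0][0]
    X=o+k*d; return X
print("s2 open",zat((395/3.6+100,190/3.6+100),.444,-.142))
print("s3 open",zat((475/5+130,300/5+120),.444,-.1357))
print("s4 shut",zat((442/5+130,280/5+120),.430,-.1356))
E
```

```text
s2 open [ 0.44364332 -0.14327969  0.28936522]
s3 open [ 0.44463422 -0.13359147  0.21443629]
s4 shut [ 0.42927323 -0.13818582  0.21490887]
```

```bash
python3 -m crank '[[[0,0,0,0,0,0],[0,0,0,0,0,0],[0,0,0,0,0,0],[0,0,-0.01,0,0,0],[0,0,-0.015,0,0,0]]]' 0.5; python3 -m crank '[[[0,0,0,0,0,0],[0,0,0,0,0,0],[0,0,-0.01,0,0,0],[0,0,-0.015,0,0,0],[0,0,-0.015,0,0,0]]]'
python3 - <<'E'
from h import *
crop("scene","s6",130,120,280,230,5)
print(r.observe()['ee_pos'])
E
```

```text
time_s: 4.15
ee_pos: [0.4228, -0.1356, 0.1719]
tool_rot: [0.718, 0.696, -0.0, -0.0]
force: [0.4, 0.6, 1.1]
grip_width: 0.499
time_s: 4.57
ee_pos: [0.4226, -0.1355, 0.1658]
tool_rot: [0.718, 0.696, -0.0, -0.0]
force: [-0.4, -0.2, 0.1]
grip_width: 0.5
[ 0.42272295 -0.13553385  0.16608453]
```

View pics/s6.png

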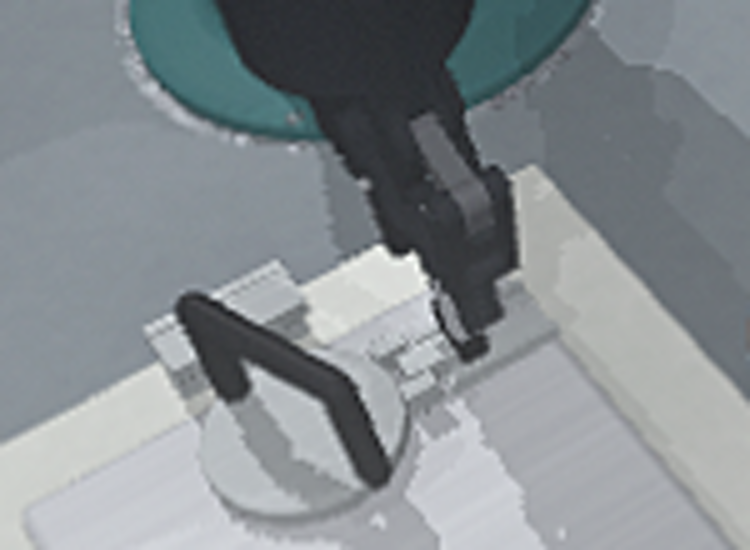

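```bash
python3 -m crank '[[[0,0,-0.01,0,0,0],[0,0,-0.02,0,0,0],[0,0,-0.03,0,0,0],[0,0,-0.035,0,0,0],[0,0,-0.035,0,0,0]]]'; python3 -m crank '[[[0,0,0,0,0,0],[0,0,0,0,0,0],[0,0,0,0,0,0],[0,0,0,0,0,0],[0,0,0,0,0,0]]]' 1
python3 - <<'E'
from h import *
crop("scene","s7",130,120,280,230,5)
print(r.observe()['ee_pos'])
E
```

```text
time_s: 5.03
ee_pos: [0.4226, -0.1355, 0.1518]
tool_rot: [0.718, 0.696, -0.0, -0.0]
force: [-0.3, -1.2, -0.6]
grip_width: 0.502
time_s: 5.45
ee_pos: [0.4234, -0.1357, 0.1527]
tool_rot: [0.718, 0.696, 0.0, 0.001]
force: [2.6, 0.2, 4.6]
grip_width: 0.152
[ 0.42341316 -0.13562815  0.1527163 ]
```

View pics/s7.png

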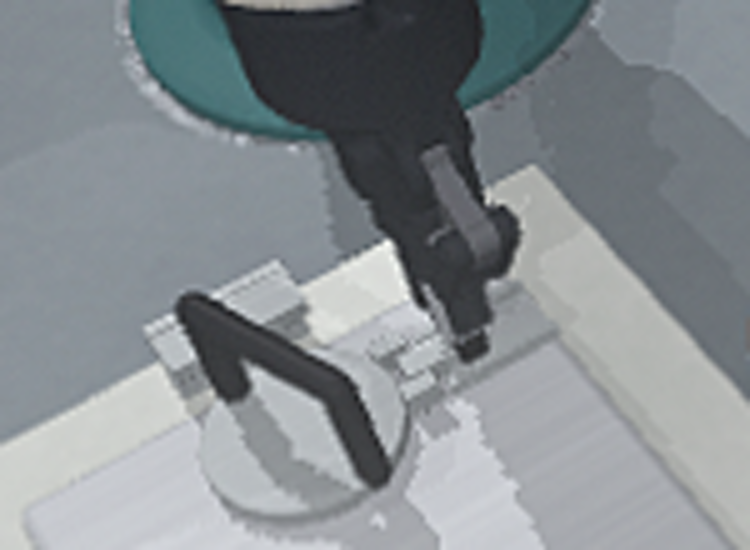

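```bash
python3 -m crank '[[[0,0.01,0,0,0,0],[0,0.02,0,0,0,0],[0,0.03,0,0,0,0],[0.001,0.038,0,0,0,0],[0.001,0.043,0,0,0,0]]]' ; python3 -m crank '[[[0,0,0,0,0,0],[0,0,0,0,0,0],[0,0,0,0,0,0],[0,0,0,0,0,0],[0,0,0,0,0,0]]]' 
python3 - <<'E'
from h import *
crop("scene","s8",130,120,280,230,5);crop("top","t8",350,180,490,320,4.2)
print(r.observe()['ee_pos'])
E
```

```text
time_s: 5.92
ee_pos: [0.4237, -0.1203, 0.1528]
tool_rot: [0.718, 0.696, -0.001, 0.002]
force: [4.4, -25.6, 2.1]
grip_width: 0.148
time_s: 6.33
ee_pos: [0.4236, -0.1206, 0.1528]
tool_rot: [0.718, 0.696, -0.001, 0.001]
force: [3.4, -16.7, 4.0]
grip_width: 0.154
[ 0.42363326 -0.12059554  0.15273679]
```

View pics/s8.png

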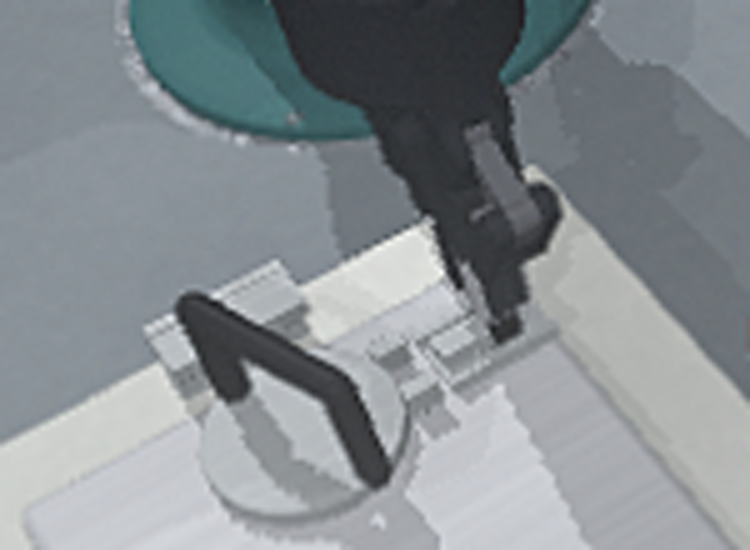

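View pics/t8.png

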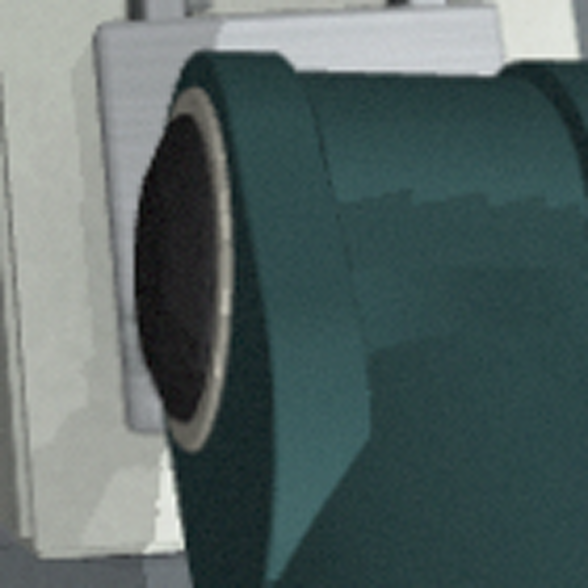

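```bash
python3 -m crank '[[[0,-0.002,0,0,0,0],[0,-0.002,0,0,0,0],[0,-0.002,0.03,0,0,0],[0,-0.002,0.1,0,0,0],[0,-0.002,0.19,0,0,-0.07]]]' 0.5; python3 -m crank '[[[0,0,0.03,0,0,-0.07],[0,-0.05,0.03,0,0,-0.15],[0,-0.11,0.03,0,0,-0.22],[0,-0.16,0.03,0,0,-0.3],[0,-0.205,0.03,0,0,-0.38]]]' 0.3;  python3 -m crank '[[[0,0,0,0,0,-0.08],[0,0,0,0,0,-0.16],[0,0,0,0,0,-0.24],[0,0,0,0,0,-0.32],[0,0,0,0,0,-0.32]]]'
python3 - <<'E'
from h import *
crop("scene","s9",120,80,280,230,4);crop("top","t9",350,180,490,320,4.2)
print(r.observe())
E
```

```text
time_s: 6.85
ee_pos: [0.4215, -0.1183, 0.2275]
tool_rot: [0.754, 0.657, -0.001, -0.002]
force: [0.4, 0.6, 0.2]
grip_width: 0.501
time_s: 7.27
ee_pos: [0.4226, -0.202, 0.2401]
tool_rot: [0.915, 0.403, -0.0, -0.0]
force: [-0.3, 0.8, -0.2]
grip_width: 0.7
time_s: 7.68
ee_pos: [0.4229, -0.2007, 0.24]
tool_rot: [0.987, 0.162, -0.001, -0.0]
force: [0.5, -0.5, 0.0]
grip_width: 0.698
{'time_s': 7.7833, 'joints': array([ 0.77262026,  0.10485871, -0.42175847,  1.91719123,  0.04721748,
        1.13003972, -0.90117341]), 'dq': array([ 0.00404475,  0.00092047, -0.002213  , -0.00435458,  0.00227766,
       -0.00157354,  0.0242201 ]), 'joint_torque': array([-1.71719198e-01, -5.16567385e+01, -1.53537109e+00, -4.38205612e+01,
        6.34274373e-03,  1.53831515e-02, -1.37113374e+00]), 'ee_pos': array([ 0.42301407, -0.20079725,  0.2400914 ]), 'tool_rot': array([ 9.85845353e-01,  1.67656537e-01, -3.66334529e-04, -3.01542637e-04]), 'force': array([-0.09765888, -0.21738302,  0.74809939]), 'ft_torque': array([ 0.02470255, -0.01285879,  0.02224232]), 'grip_width': 0.7015345194040881}
```

View pics/s9.png

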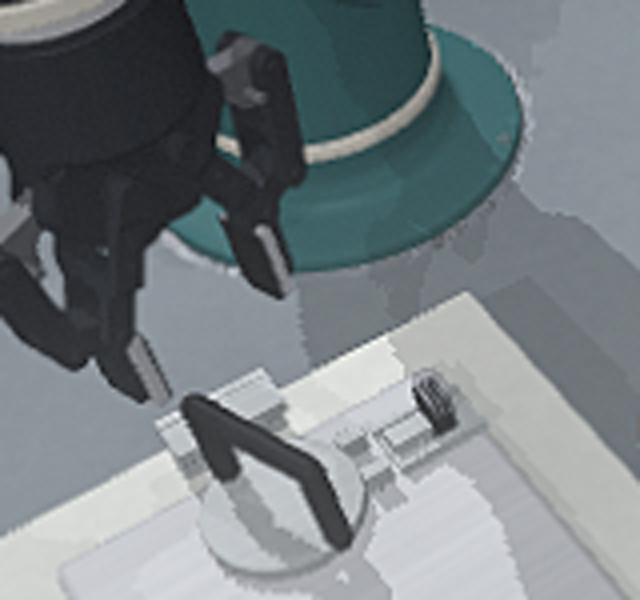

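View pics/t9.png

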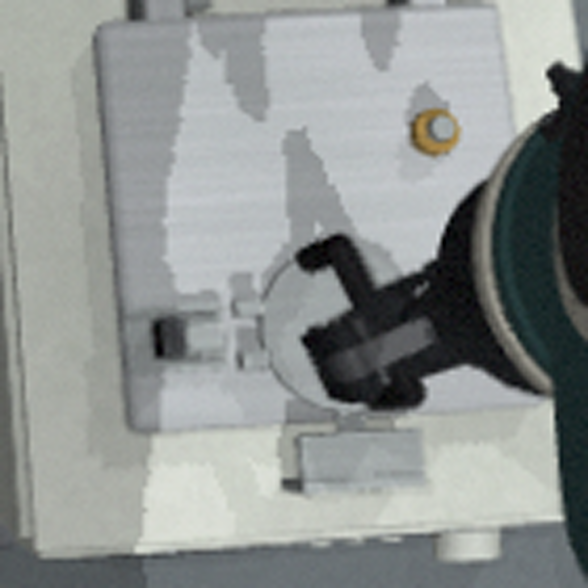

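```bash
python3 - <<'E'
from h import *
def zat(p,x,y):
    o,d=ray("scene",p); k=np.linalg.lstsq(d[:2,None],np.array([x,y])-o[:2],rcond=None)[0][0]
    return o+k*d
print(zat((219/4+120,350/4+80),.423,-.2008))
f=lambda p:(p-np.array([350,180]))*4.2
print(f(proj("top",[[.423,-.2008,.24],[.423,-.2008,.28],[.423-.03*.31,-.2008+.03*.95,.28],[.423-.03*.31,-.2008+.03*.95,.24]])))
# tab and handle check
g=lambda p:(p[0]/4+120,p[1]/4+80); t=lambda p:(p[0]/4.2+350,p[1]/4.2+180)
print("tab",tri(g((437,400)),t((170,338))))
E
```

```text
[ 0.42313322 -0.19989369  0.27657264]
[[379.86223937 314.35903245]
 [411.98299354 307.43862416]
 [344.53223388 337.0420089 ]
 [316.04849813 342.24468434]]
tab (array([ 0.42303577, -0.1209132 ,  0.18471566]), [np.float64(1.5667066661406397), np.float64(1.5667066661406142)])
```

```bash
python3 - <<'E'
from h import *
crop("top","t10",410,240,480,300,10);crop("scene","s10",115,120,205,190,8)
E
```

View pics/t10.png

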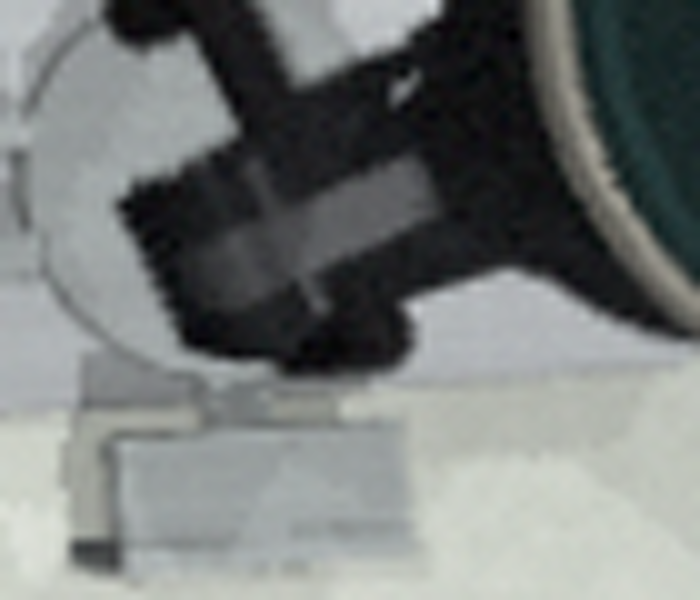

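View pics/s10.png

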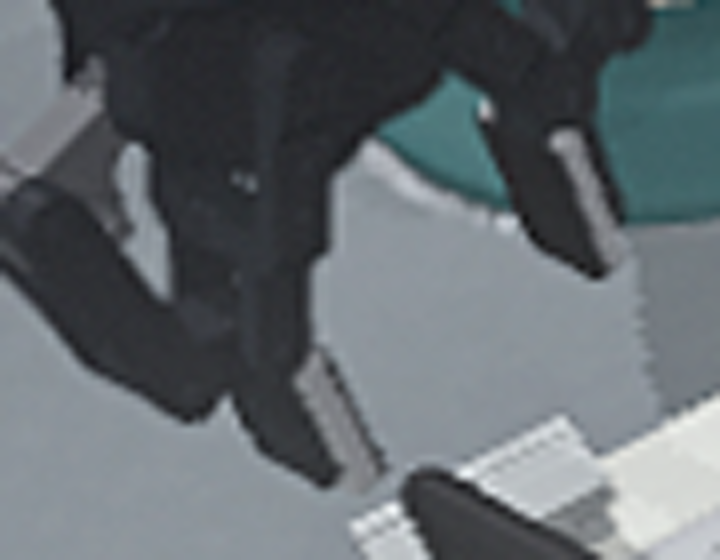

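```bash
python3 - <<'E'
from h import *
for z in (.27,.28,.3,.32): 
    X=onz("top",(425.2,267.2),z); d=X-np.array([.423,-.2008,z]); print(X, "along jaw",d@[-.33,.944,0],"perp",d@[.944,.33,0])
a=tri((190,154.4),(425,267));print(a)
# scene tips perp direction
for p in((156.9,180.6),(190,154.4)):
  for z in(.27,.28,.285): 
    X=onz("scene",p,z);d=X-np.array([.423,-.2008,z]);print(p,z,X,"jaw",d@[-.33,.944,0],"perp",d@[.944,.33,0])
E
```

```text
[ 0.40350271 -0.16238567  0.27      ] along jaw 0.04269723012946834 perp -0.005728718106027473
[ 0.40337495 -0.15951489  0.28      ] along jaw 0.045449411457279924 perp -0.00490195824397707
[ 0.40311944 -0.15377331  0.3       ] along jaw 0.05095377411290306 perp -0.0032484385198762724
[ 0.40286394 -0.14803174  0.32      ] along jaw 0.05645813676852619 perp -0.0015949187957754753
(array([ 0.40343176, -0.16398164,  0.26709542]), [np.float64(1.121799061888589), np.float64(1.1217990618886353)])
(156.9, 180.6) 0.27 [ 0.42362258 -0.23393139  0.27      ] jaw -0.03148148662406066 perp -0.01034564046252229
(156.9, 180.6) 0.28 [ 0.43379141 -0.23469546  0.28      ] jaw -0.035558481226527223 perp -0.0009984060671177617
(156.9, 180.6) 0.285 [ 0.43887583 -0.23507749  0.285     ] jaw -0.0375969785277605 perp 0.0036752111305844754
(190, 154.4) 0.27 [ 0.40573835 -0.16555085  0.27      ] jaw 0.03897154181421931 perp -0.004662781680844333
(190, 154.4) 0.28 [ 0.41629193 -0.167786    0.28      ] jaw 0.033378877237585695 perp 0.004562196246474317
(190, 154.4) 0.285 [ 0.42156871 -0.16890358  0.285     ] jaw 0.030582544949268892 perp 0.009174685210133584
```

```bash
python3 -m crank '[[[0,-0.004,-0.04,0,0,0],[0,-0.004,-0.08,0,0,0],[0,-0.004,-0.12,0,0,0],[0,-0.004,-0.15,0,0,0],[0,-0.004,-0.17,0,0,0]]]';python3 -m crank '[[[0,0,0,0,0,0],[0,0,0,0,0,0],[0,0,0,0,0,0],[0,0,0,0,0,0],[0,0,0,0,0,0]]]' 1
python3 - <<'E'
from h import *
crop("scene","s11",120,80,280,230,4)
E
```

```text
time_s: 8.3
ee_pos: [0.4227, -0.2025, 0.1711]
tool_rot: [0.986, 0.167, -0.001, -0.001]
force: [0.3, -0.2, -0.6]
grip_width: 0.701
time_s: 8.72
ee_pos: [0.4238, -0.2031, 0.1732]
tool_rot: [0.986, 0.165, 0.001, 0.001]
force: [-1.4, -0.5, 6.1]
grip_width: 0.118
```

View pics/s11.png

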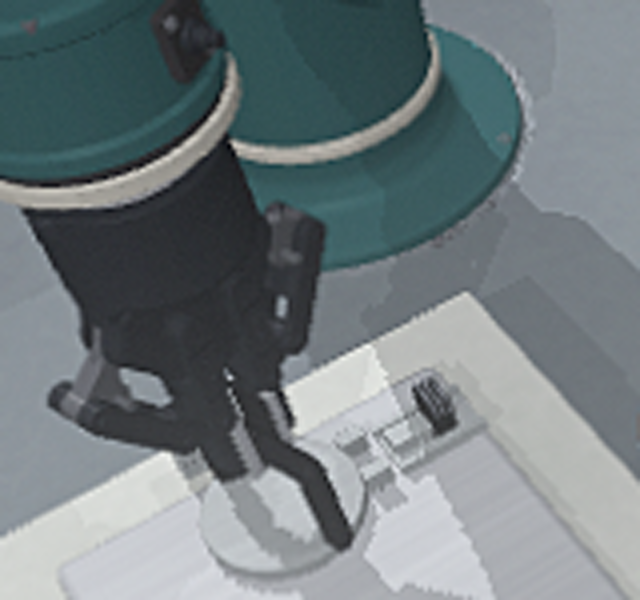

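```bash
python3 -m crank '[[[0,0,0,0,0,0.03],[0,0,0,0,0,0.07],[0,0,0,0,0,0.12],[0,0,0,0,0,0.17],[0,0,0,0,0,0.22]]]';python3 -c "
from h import *;o=r.observe();print(o['force'],o['ft_torque'])"
```

```text
time_s: 9.18
ee_pos: [0.4236, -0.2028, 0.1732]
tool_rot: [0.942, 0.334, 0.0, 0.0]
force: [-2.8, 2.1, 7.9]
grip_width: 0.123
[-2.82672641  2.13736061  7.89350266] [ 0.52425706  0.65248493 -0.18462817]
```

Turning freely (torque 0.18 N·m). Continue to the stop.

```bash
python3 -m crank '[[[0,0,0,0,0,0.06],[0,0,0,0,0,0.12],[0,0,0,0,0,0.18],[0,0,0,0,0,0.24],[0,0,0,0,0,0.3]]]';python3 -m crank '[[[0,0,0,0,0,0.06],[0,0,0,0,0,0.12],[0,0,0,0,0,0.18],[0,0,0,0,0,0.23],[0,0,0,0,0,0.26]]]';python3 -c "
from h import *;o=r.observe();print(o['force'],o['ft_torque']);q=o['tool_rot'];print(np.degrees(2*np.arctan2(q[1],q[0])))"
```

```text
time_s: 9.6
ee_pos: [0.4232, -0.2025, 0.1732]
tool_rot: [0.838, 0.545, -0.0, 0.0]
force: [-7.2, 4.8, 12.1]
grip_width: 0.124
time_s: 10.02
ee_pos: [0.4228, -0.2025, 0.1731]
tool_rot: [0.71, 0.704, -0.0, -0.0]
force: [-10.3, 6.5, 15.3]
grip_width: 0.127
[-10.30710515   6.47610157  15.34643155] [ 1.30381015  2.29392005 -0.26195773]
89.50507945152344
```

```bash
python3 -m crank '[[[-0.002,0,0.005,0,0,0.01],[-0.002,0,0.005,0,0,0.02],[-0.002,0,0.005,0,0,0.03],[-0.002,0,0.005,0,0,0.04],[-0.002,0,0.005,0,0,0.04]]]';python3 -c "
from h import *;o=r.observe();print(o['force'],o['ft_torque']);q=o['tool_rot'];print(np.degrees(2*np.arctan2(q[1],q[0])))
crop('scene','s12',100,60,320,240,3.6)"
```

```text
time_s: 10.43
ee_pos: [0.4229, -0.2024, 0.1745]
tool_rot: [0.689, 0.724, 0.001, 0.0]
force: [4.7, 3.4, -7.1]
grip_width: 0.125
[ 4.70118776  3.39056183 -7.06277703] [ 0.77321948 -0.93072666 -1.00880419]
92.84915161720278
```

View pics/s12.png

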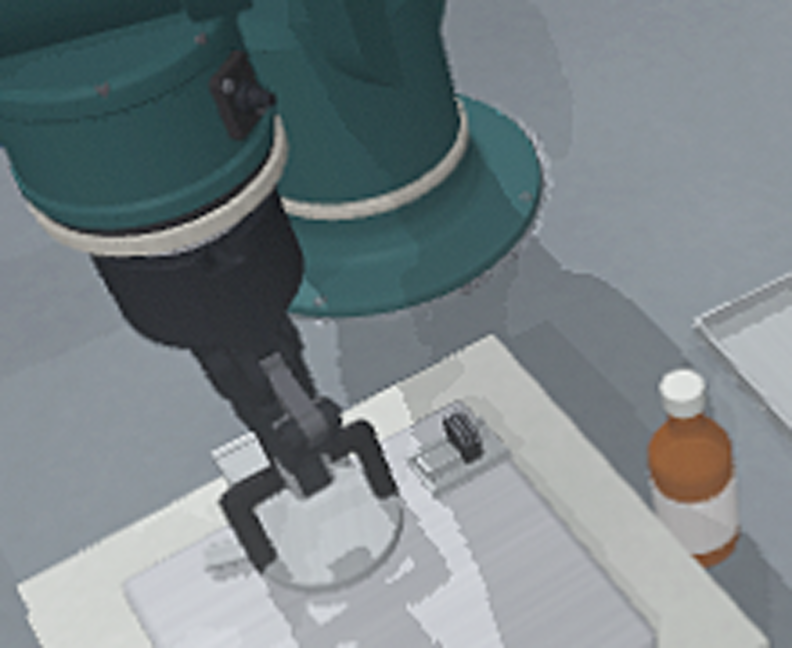

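```bash
cat > arc.py <<'E'
from h import *
def bar(t): return np.array([-.165*np.cos(t)+.072*np.sin(t),0,.165*np.sin(t)+.072*np.cos(t)])
L=.0475
def tcp(t,k=.3):
    p=k*t; b=bar(t)+L*np.array([-np.sin(p),0,-np.cos(p)])
    b[1]=-.022*b[0]; return b
if __name__=="__main__":
    T=np.linspace(0,1.67,21)
    for c in range(4):
        print("call",c+1)
        for i in range(1,6):
            d=(tcp(T[5*c+i])-tcp(T[5*c]))/.4; print(np.round(d,3),"turn y",round(np.degrees(.3*(T[5*c+i]-T[5*c]))/90,3),"step mm",round(400*np.linalg.norm((tcp(T[5*c+i])-tcp(T[5*c+i-1]))/.4),1))
E
python3 arc.py
```

```text
call 1
[ 0.013 -0.     0.034] turn y 0.016 step mm 14.6
[ 0.03  -0.001  0.066] turn y 0.032 step mm 14.5
[ 0.049 -0.001  0.097] turn y 0.048 step mm 14.4
[ 0.07  -0.002  0.126] turn y 0.064 step mm 14.4
[ 0.094 -0.002  0.153] turn y 0.08 step mm 14.3
call 2
[ 0.026 -0.001  0.025] turn y 0.016 step mm 14.3
[ 0.054 -0.001  0.047] turn y 0.032 step mm 14.2
[ 0.083 -0.002  0.066] turn y 0.048 step mm 14.2
[ 0.114 -0.003  0.083] turn y 0.064 step mm 14.1
[ 0.146 -0.003  0.098] turn y 0.08 step mm 14.1
call 3
[ 0.033 -0.001  0.011] turn y 0.016 step mm 14.0
[ 0.067 -0.001  0.02 ] turn y 0.032 step mm 14.0
[ 0.102 -0.002  0.025] turn y 0.048 step mm 14.0
[ 0.136 -0.003  0.027] turn y 0.064 step mm 13.9
[ 0.171 -0.004  0.026] turn y 0.08 step mm 13.9
call 4
[ 0.034 -0.001 -0.004] turn y 0.016 step mm 13.9
[ 0.068 -0.002 -0.011] turn y 0.032 step mm 13.9
[ 0.102 -0.002 -0.021] turn y 0.048 step mm 13.9
[ 0.134 -0.003 -0.034] turn y 0.064 step mm 13.8
[ 0.165 -0.004 -0.049] turn y 0.08 step mm 13.8
```

```bash
python3 -m crank '[[[0.013,0,0.034,0,0.016,-0.02],[0.03,-0.001,0.066,0,0.032,-0.02],[0.049,-0.001,0.097,0,0.048,-0.02],[0.07,-0.002,0.126,0,0.064,-0.02],[0.094,-0.002,0.153,0,0.08,-0.02]]]';python3 -c "
from h import *;o=r.observe();print(o['force'],o['ft_torque'],o['joints'])
crop('scene','s13',60,0,320,240,3)"
```

```text
time_s: 10.9
ee_pos: [0.4596, -0.2025, 0.2359]
tool_rot: [0.699, 0.712, -0.044, -0.047]
force: [-5.0, 6.2, -4.6]
grip_width: 0.123
[-5.02411316  6.15472319 -4.55388251] [ 1.21315973  1.05656407 -0.3451247 ] [ 0.80896477  0.27986387 -0.57767205  1.75449742  0.18629599  1.2832052
  0.1929087 ]
```

View pics/s13.png

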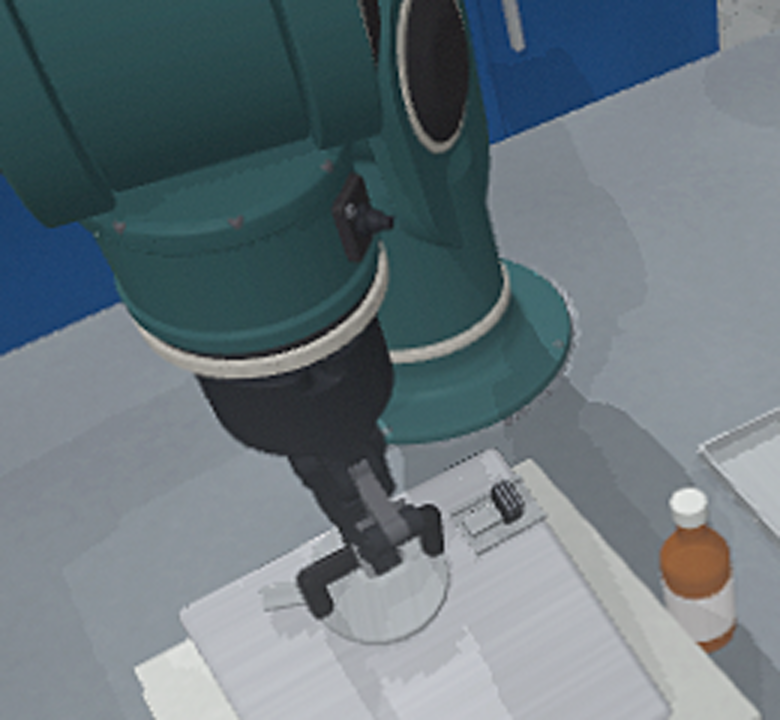

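```bash
python3 -m crank '[[[0.026,-0.001,0.025,0,0.016,0],[0.054,-0.001,0.047,0,0.032,0],[0.083,-0.002,0.066,0,0.048,0],[0.114,-0.003,0.083,0,0.064,0],[0.146,-0.003,0.098,0,0.08,0]]]';python3 -c "
from h import *;o=r.observe();print(o['force'],o['ft_torque'],o['joints'])"
```

```text
time_s: 11.37
ee_pos: [0.5181, -0.2039, 0.2763]
tool_rot: [0.695, 0.708, -0.088, -0.091]
force: [-9.5, 2.9, 9.5]
grip_width: 0.124
[-9.52786871  2.93598212  9.53405543] [ 0.37424359  2.48170553 -0.89211411] [ 0.68152899  0.44211098 -0.56562825  1.47271955  0.26177744  1.5499002
  0.10900755]
```

```bash
python3 - <<'E'
from arc import *
T=np.linspace(0,1.67,21)
for c in (2,3):
    for i in range(1,6):print(np.round((bar(T[5*c+i])-bar(T[5*c]))/.4,3))
E
```

```text
[0.036 0.    0.01 ]
[0.073 0.    0.018]
[0.11  0.    0.022]
[0.148 0.    0.023]
[0.185 0.    0.022]
[ 0.037  0.    -0.005]
[ 0.074  0.    -0.013]
[ 0.11   0.    -0.024]
[ 0.145  0.    -0.038]
[ 0.178  0.    -0.055]
```

```bash
python3 -m crank '[[[0.036,-0.001,0.01,0,0,0],[0.073,-0.001,0.018,0,0,0],[0.11,-0.002,0.023,0,0,0],[0.148,-0.003,0.025,0,0,0],[0.185,-0.004,0.024,0,0,0]]]';python3 -c "
from h import *;o=r.observe();print(o['force'],o['ft_torque'],o['joints'])
crop('scene','s14',0,0,640,400,1.25)"
```

```text
time_s: 11.78
ee_pos: [0.5925, -0.2055, 0.2836]
tool_rot: [0.695, 0.708, -0.087, -0.092]
force: [-5.3, 16.0, -18.3]
grip_width: 0.122
[ -5.3056148   16.02026363 -18.27977513] [ 3.4752461  -0.06268273 -1.79148949] [ 0.58840139  0.57830707 -0.55037573  1.25473384  0.30624288  1.64082287
  0.07598236]
```

View pics/s14.png

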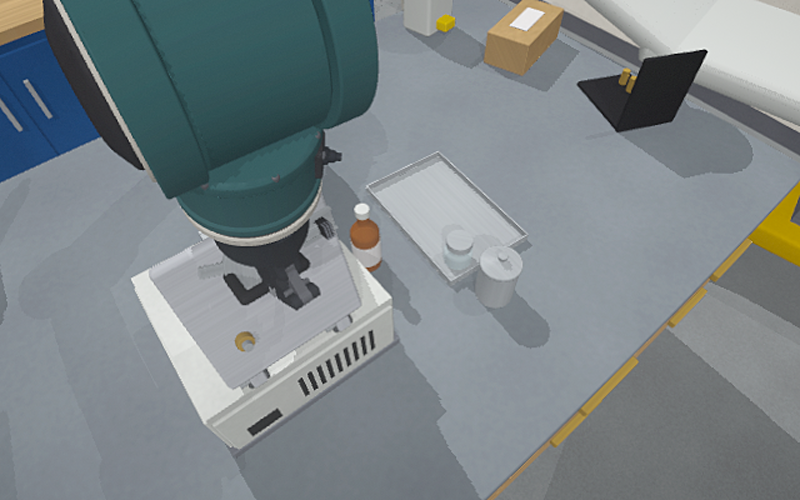

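```bash
python3 -m crank '[[[0.037,0.001,-0.007,0,0,0],[0.074,0.002,-0.015,0,0,0],[0.11,0.003,-0.026,0,0,0],[0.145,0.003,-0.04,0,0,0],[0.178,0.003,-0.057,0,0,0]]]';python3 -c "
from h import *;o=r.observe();print(o['force'],o['ft_torque'],o['joints'])
crop('scene','s15',0,0,640,400,1.25)"
```

```text
time_s: 12.25
ee_pos: [0.6625, -0.2063, 0.2593]
tool_rot: [0.695, 0.707, -0.089, -0.092]
force: [-10.6, -11.2, -18.8]
grip_width: 0.12
[-10.60426844 -11.18969118 -18.84286759] [-2.15189051  1.22459874  0.46413913] [ 0.4979165   0.7292425  -0.52585117  1.0566698   0.35321903  1.69219104
  0.05749239]
```

View pics/s15.png

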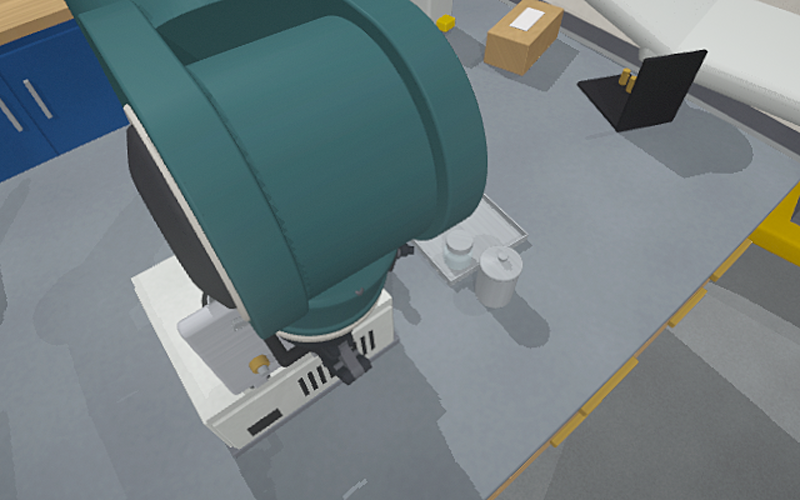

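```bash
python3 -m crank '[[[0.005,-0.003,-0.002,0,0,0],[0.005,-0.003,-0.002,0,0,0],[0.005,-0.003,-0.002,0,0,0],[0.005,-0.003,-0.002,0,0,0],[0.005,-0.003,-0.002,0,0,0]]]';python3 -m crank '[[[0,0,0,0,0,0],[0,0,0,0,0,0],[0,0,0,0,0,0],[0.002,0,0.005,0,0,0],[0.005,0,0.02,0,0,0]]]' 0.6;python3 -c "
from h import *;o=r.observe();print(o['force'],o['ft_torque'])
crop('scene','s16',120,200,320,360,4)"
```

```text
time_s: 12.72
ee_pos: [0.6639, -0.2064, 0.2584]
tool_rot: [0.695, 0.707, -0.089, -0.093]
force: [-9.8, 12.7, -18.8]
grip_width: 0.121
time_s: 13.13
ee_pos: [0.6676, -0.2065, 0.2688]
tool_rot: [0.695, 0.708, -0.087, -0.09]
force: [0.4, 0.4, -0.3]
grip_width: 0.401
[ 0.40983719  0.36353396 -0.32711136] [ 3.01234168e-02 -1.99921178e-01 -5.63525603e-05]
```

View pics/s16.png

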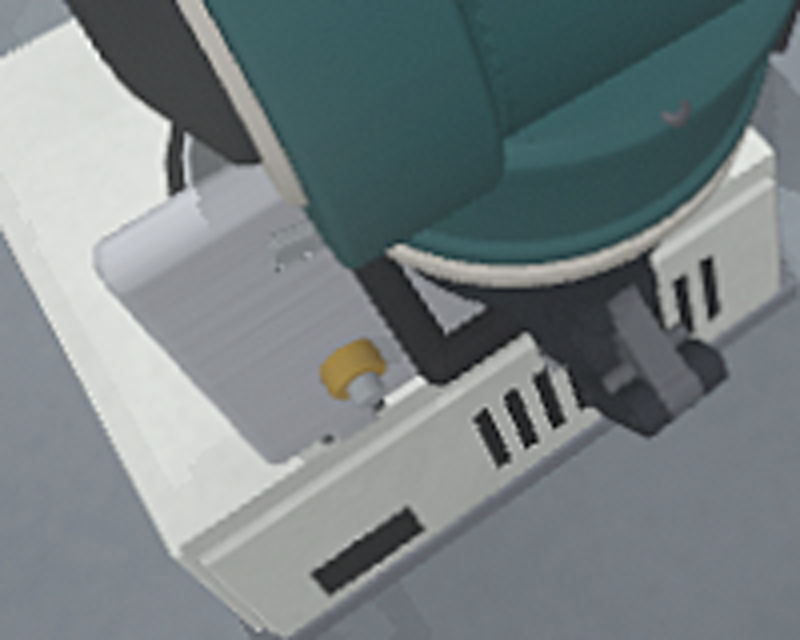

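```bash
python3 -m crank '[[[0.012,0,0.05,0,0,0],[0.025,0,0.1,0,0,0],[0.037,0,0.15,0,0,0],[0.037,0,0.22,0,0,0],[0.037,0,0.29,0,0,0]]]';python3 -c "
from h import *;o=r.observe();print(o['force'],o['joints'])
crop('scene','s17',0,0,640,400,1.25)"
```

```text
time_s: 13.6
ee_pos: [0.6824, -0.2063, 0.3861]
tool_rot: [0.695, 0.708, -0.087, -0.09]
force: [0.1, -0.3, 0.3]
grip_width: 0.401
[ 0.13398448 -0.32412246  0.29288695] [ 0.41803742  0.74895008 -0.50565407  0.72869183  0.36076237  1.97190311
  0.10939692]
```

View pics/s17.png

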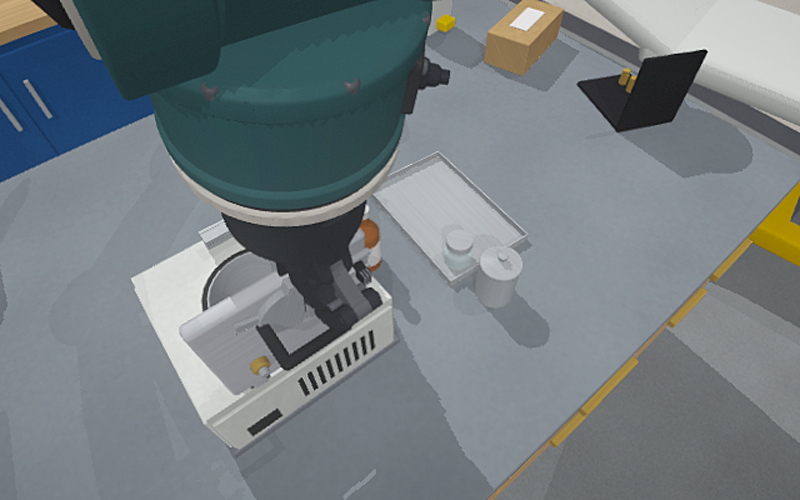

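```bash
python3 -m crank '[[[-0.08,0,0.02,0,-0.06,0],[-0.18,0,0.02,0,-0.12,0],[-0.28,-0.02,0.0,0,-0.16,0],[-0.38,-0.04,-0.02,0,-0.16,0],[-0.46,-0.08,-0.04,0,-0.16,0]]]';python3 -m crank '[[[-0.07,-0.08,0,0,0,0],[-0.14,-0.16,0,0,0,0],[-0.2,-0.24,0,0,0,0],[-0.24,-0.32,0,0,0,0],[-0.26,-0.42,0,0,0,0]]]';python3 -c "
from h import *;o=r.observe();print(o['force'],o['joints'])
crop('scene','s18',0,0,640,400,1.25);crop('top','t18',330,100,550,320,2.7)"
```

```text
time_s: 14.07
ee_pos: [0.5492, -0.2244, 0.3803]
tool_rot: [0.7, 0.714, 0.002, 0.002]
force: [1.1, -0.9, 1.7]
grip_width: 0.404
time_s: 14.48
ee_pos: [0.4442, -0.3944, 0.3814]
tool_rot: [0.701, 0.713, 0.0, 0.001]
force: [0.9, 0.9, 0.3]
grip_width: 0.399
[0.93677471 0.89478865 0.25103354] [ 1.05418895  0.28562921 -0.49490816  1.40499757  0.13474007  1.48304355
  0.58274897]
```

View pics/s18.png

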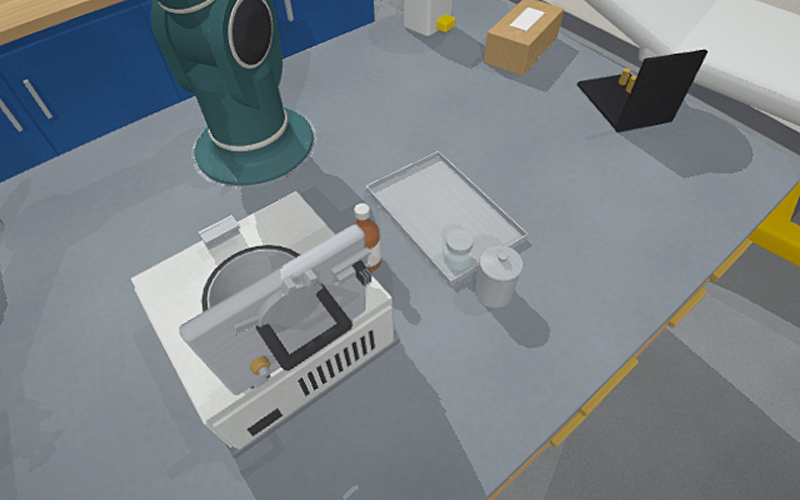

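View pics/t18.png

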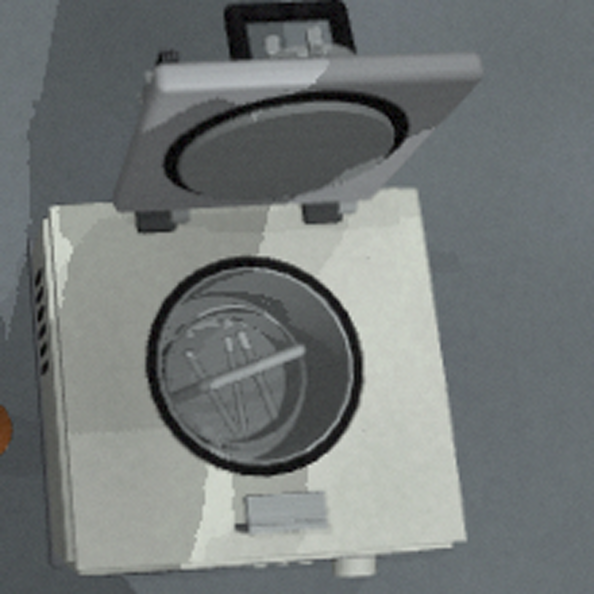

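```bash
python3 - <<'E'
from h import *
im=r.grab_frame('top')[:,:,::-1].copy();cv2.imwrite('pics/top19.png',im)
crop('top','t19',380,190,470,280,8,np.clip(im.astype(float)*1.4,0,255).astype(np.uint8))
for n in('scene',):crop(n,'s19',140,170,290,290,5)
E
```

```text
(no output)
```

View pics/t19.png

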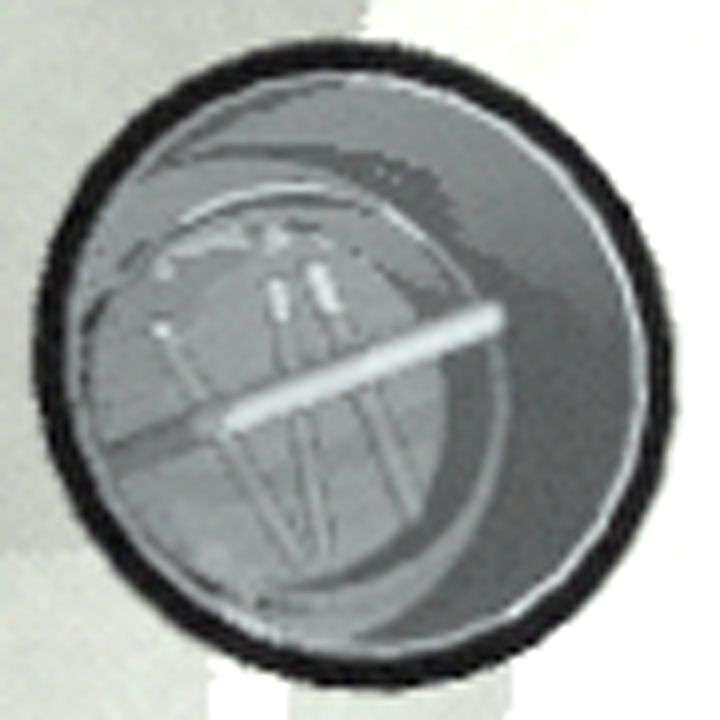

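View pics/s19.png

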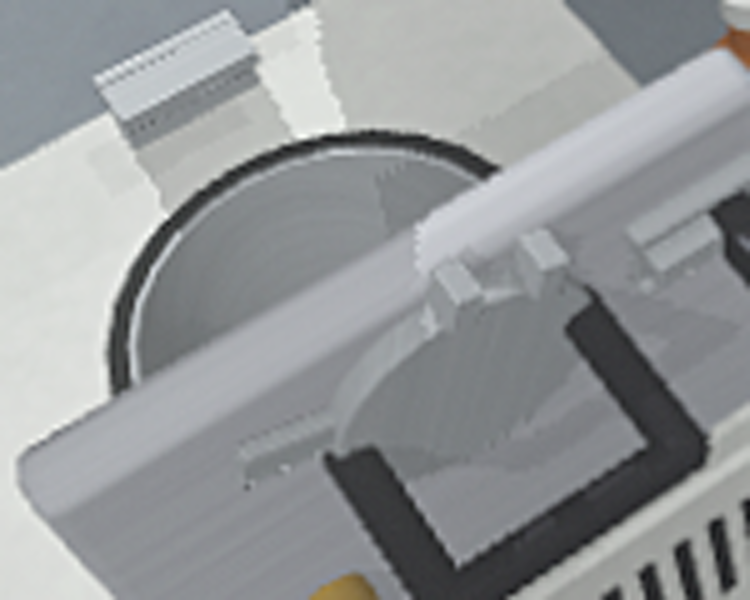

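```bash
python3 - <<'E'
from h import *
t=lambda p:(p[0]/8+380,p[1]/8+190)
np.set_printoptions(precision=4,suppress=True)
B=onz("top",t((505,313)),.126)
for p in((105,458),(225,415),(110,450)):
    A=onz("top",t(p),.126);d=B-A;print(A,B,np.linalg.norm(d),"ang",np.degrees(np.arctan2(d[0],-d[1])),"mid",(A+B)/2)
# chamber mouth
pts=[(355,40),(355,688),(35,360),(675,375)]
print([onz("top",t(p),.145) for p in pts])
# basket rim circle z=.04+.04=.08: right edge (508,400), top (295,183)
print([onz("top",t(p),.08) for p in((510,410),(295,183),(380,625))])
E
```

```text
[ 0.4508 -0.1423  0.126 ] [ 0.4801 -0.2514  0.126 ] 0.11293957204954548 ang 15.022783005967788 mid [ 0.4655 -0.1969  0.126 ]
[ 0.4594 -0.1746  0.126 ] [ 0.4801 -0.2514  0.126 ] 0.07954762345117931 ang 15.06481776145292 mid [ 0.4698 -0.213   0.126 ]
[ 0.4528 -0.1438  0.126 ] [ 0.4801 -0.2514  0.126 ] 0.11098658863428647 ang 14.258938392147684 mid [ 0.4664 -0.1976  0.126 ]
[array([ 0.5514, -0.2154,  0.145 ]), array([ 0.3881, -0.1945,  0.145 ]), array([ 0.4753, -0.1234,  0.145 ]), array([ 0.4589, -0.2867,  0.145 ])]
[array([ 0.4584, -0.2651,  0.08  ]), array([ 0.5255, -0.2133,  0.08  ]), array([ 0.4036, -0.2217,  0.08  ])]
```

```bash
python3 - <<'E'
from h import *
from scipy.optimize import least_squares
t=lambda p:(p[0]/8+380,p[1]/8+190)
P=[(510,400),(500,470),(455,258),(380,203),(295,183),(195,212),(85,325),(470,540)]
for z in(.07,.08,.09):
    X=np.array([onz("top",t(p),z)[:2] for p in P])
    s=least_squares(lambda c:np.hypot(*(X-c[:2]).T)-c[2],[.466,-.207,.058]);print(z,s.x,np.round(s.fun*1e3,1))
P=[(355,40),(355,688),(35,360),(675,375),(130,140),(590,160),(130,590),(590,600)]
X=np.array([onz("top",t(p),.147)[:2] for p in P])
s=least_squares(lambda c:np.hypot(*(X-c[:2]).T)-c[2],[.466,-.207,.058]);print(s.x,s.fun*1e3)
E
```

```text
0.07 [ 0.46679424 -0.20887096  0.06051353] [-0.2 -0.9  0.9  0.6  0.2 -2.   1.1  0.3]
0.08 [ 0.46594533 -0.20612996  0.05979501] [-0.2 -0.9  0.9  0.6  0.2 -2.   1.1  0.3]
0.09 [ 0.46509641 -0.20338896  0.05907649] [-0.2 -0.8  0.9  0.6  0.2 -2.   1.1  0.3]
[ 0.46840493 -0.20497984  0.08173667] [ 1.43284864 -0.66966362  0.50847702 -0.21604408 -1.98759243 -0.04651213
  0.99679557 -0.01830897]
```

```bash
python3 -m crank '[[[0.01,0.08,0,0,0,0.03],[0.02,0.17,0,0,0,0.07],[0.03,0.26,-0.03,0,0,0.11],[0.05,0.36,-0.07,0,0,0.14],[0.06,0.46,-0.12,0,0,0.157]]]' 0.5;python3 -m crank '[[[0,0,-0.09,0,0,0],[0,0,-0.18,0,0,0],[0,0,-0.2,0,0,0],[0,0,-0.2,0,0,0],[0,0,-0.2,0,0,0]]]';python3 -c "
from h import *;o=r.observe();print(o)
crop('scene','s20',0,0,640,400,1.25);crop('top','t20',380,180,480,280,6)"
```

```text
time_s: 15.1
ee_pos: [0.4705, -0.211, 0.3343]
tool_rot: [0.606, 0.796, 0.001, 0.0]
force: [1.7, 0.0, 0.0]
grip_width: 0.498
time_s: 15.52
ee_pos: [0.4703, -0.2141, 0.2553]
tool_rot: [0.607, 0.794, 0.001, -0.0]
force: [-0.1, -0.0, 0.4]
grip_width: 0.498
{'time_s': 15.5167, 'joints': array([ 0.91384533,  0.21088952, -0.62590355,  1.78606047,  0.13090618,
        1.18666056,  0.51452945]), 'dq': array([ 0.00805057, -0.01434108, -0.00282572, -0.02063503,  0.00031102,
        0.00172306,  0.00099341]), 'joint_torque': array([ -0.42903484, -55.9368968 ,  -5.23687631, -41.70978069,
         0.10218689,  -0.27001807,  -0.09323375]), 'ee_pos': array([ 0.47031692, -0.2141    ,  0.25529394]), 'tool_rot': array([ 6.07380079e-01,  7.94410963e-01,  7.76137310e-04, -2.42271247e-04]), 'force': array([-0.06117685, -0.01873573,  0.44357672]), 'ft_torque': array([0.0147413 , 0.03758884, 0.02171993]), 'grip_width': 0.4984836932414827}
```

View pics/s20.png

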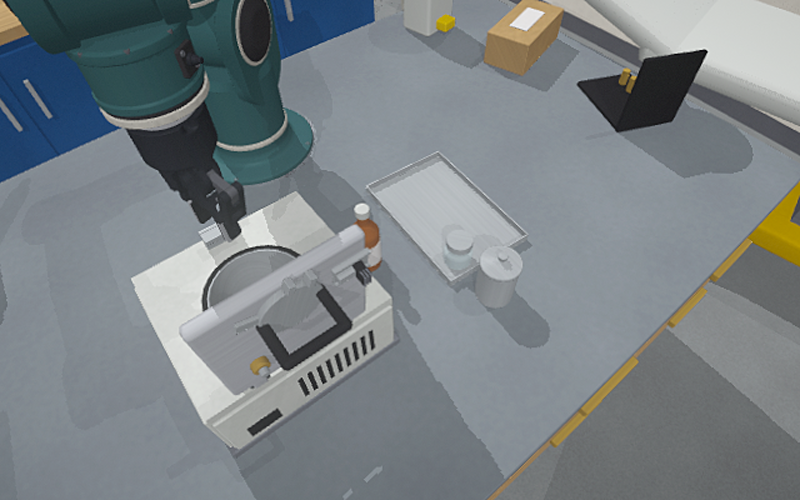

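View pics/t20.png

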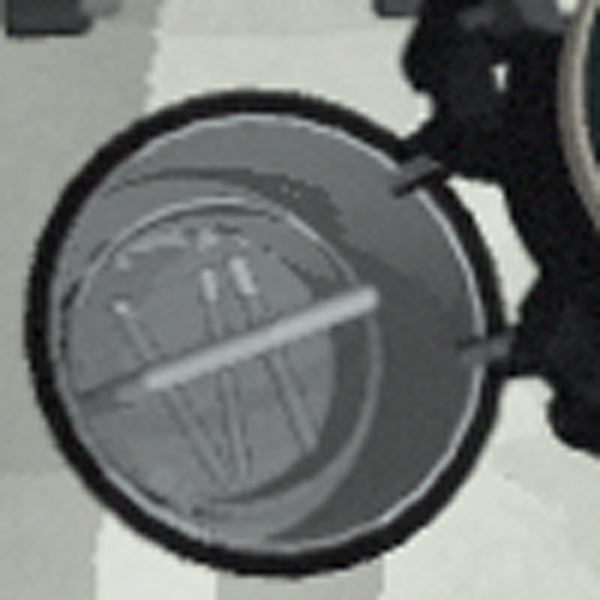

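```bash
python3 - <<'E'
from h import *
t=lambda p:(p[0]/6+380,p[1]/6+180)
for z in(.28,.29,.3):print(onz("top",t((445,262)),z), onz("top",t((400,188)),z),onz("top",t((465,350)),z))
A=onz("top",t((150,385)),.126);B=onz("top",t((378,298)),.126);print(A,B,(A+B)/2,np.linalg.norm(A-B),np.degrees(np.arctan2((B-A)[0],-(B-A)[1])))
E
```

```text
[ 0.47122154 -0.2180897   0.28      ] [ 0.49309712 -0.20817753  0.28      ] [ 0.44623428 -0.22025322  0.28      ]
[ 0.4700206  -0.21429239  0.29      ] [ 0.49155016 -0.204537    0.29      ] [ 0.44542859 -0.21642169  0.29      ]
[ 0.46881967 -0.21049508  0.3       ] [ 0.4900032  -0.20089648  0.3       ] [ 0.44462289 -0.21259016  0.3       ]
[ 0.45525237 -0.16755915  0.126     ] [ 0.47901083 -0.25098083  0.126     ] [ 0.4671316  -0.20926999  0.126     ] 0.08673892445893332 15.896928018736231
```

```bash
python3 -m crank '[[[-0.004,0.006,-0.06,0,0,0],[-0.007,0.0125,-0.13,0,0,0],[-0.007,0.0125,-0.2,0,0,0],[-0.007,0.0125,-0.27,0,0,0],[-0.007,0.0125,-0.32,0,0,0]]]' ;python3 -m crank '[[[0,0,-0.04,0,0,0],[0,0,-0.08,0,0,0],[0,0,-0.11,0,0,0],[0,0,-0.122,0,0,0],[0,0,-0.122,0,0,0]]]';python3 -c "
from h import *
crop('top','t21',360,160,500,300,4.5)"
```

```text
time_s: 16.03
ee_pos: [0.4671, -0.2097, 0.1252]
tool_rot: [0.608, 0.794, 0.001, -0.0]
force: [-0.1, -1.4, -0.6]
grip_width: 0.5
time_s: 16.45
ee_pos: [0.467, -0.2094, 0.0768]
tool_rot: [0.608, 0.794, 0.001, -0.001]
force: [-0.4, -0.1, -0.3]
grip_width: 0.501
```

View pics/t21.png

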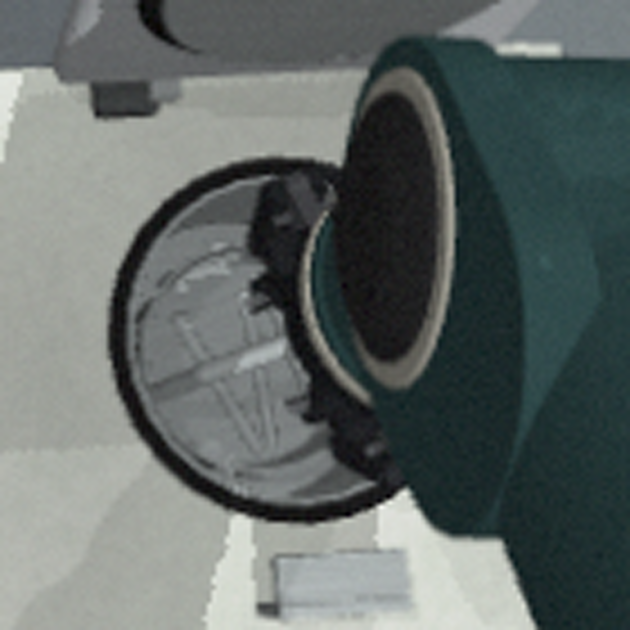

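Clear in the chamber, straddling the bail. Close and lift slightly.

```bash
python3 -m crank '[[[0,0,0,0,0,0],[0,0,0,0,0,0],[0,0,0,0,0,0],[0,0,0,0,0,0],[0,0,0,0,0,0]]]' 1;python3 -m crank '[[[0,0,0.005,0,0,0],[0,0,0.01,0,0,0],[0,0,0.02,0,0,0],[0,0,0.03,0,0,0],[0,0,0.04,0,0,0]]]';python3 -m crank '[[[0,0,0,0,0,0],[0,0,0,0,0,0],[0,0,0,0,0,0],[0,0,0,0,0,0],[0,0,0,0,0,0]]]';python3 -c "
from h import *;o=r.observe();print(o['force'],o['ft_torque'])
crop('top','t22',360,160,500,300,4.5)"
```

```text
time_s: 16.92
ee_pos: [0.4677, -0.2095, 0.0776]
tool_rot: [0.608, 0.794, 0.001, 0.0]
force: [4.3, 1.0, 5.5]
grip_width: 0.082
time_s: 17.33
ee_pos: [0.4665, -0.2092, 0.0932]
tool_rot: [0.608, 0.794, 0.0, -0.001]
force: [-0.3, -0.7, -4.3]
grip_width: 0.082
time_s: 17.75
ee_pos: [0.4666, -0.2092, 0.0927]
tool_rot: [0.608, 0.794, 0.001, -0.001]
force: [0.8, -0.3, -4.9]
grip_width: 0.084
[ 0.77917039 -0.25590772 -4.89897651] [-0.03189315  0.02711092 -0.02486097]
```

View pics/t22.png

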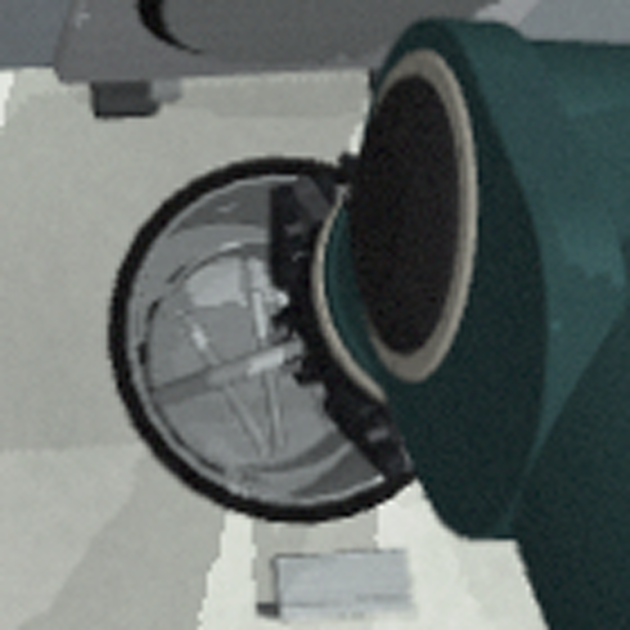

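```bash
python3 -m crank '[[[0,0,0.02,0,0,0],[0,0,0.06,0,0,0],[0,0,0.11,0,0,0],[0,0,0.16,0,0,0],[0,0,0.21,0,0,0]]]';python3 -m crank '[[[0,0,0.06,0,0,0],[0,0,0.12,0,0,0],[0,0,0.18,0,0,0],[0,0,0.24,0,0,0],[0,0,0.27,0,0,0]]]';python3 -c "
from h import *
crop('scene','s23',0,0,640,400,1.25);crop('top','t23',330,160,510,320,3.7)"
```

```text
time_s: 18.22
ee_pos: [0.4667, -0.209, 0.1783]
tool_rot: [0.607, 0.794, 0.001, -0.001]
force: [1.2, -0.1, -3.9]
grip_width: 0.09
time_s: 18.63
ee_pos: [0.4674, -0.2092, 0.2881]
tool_rot: [0.607, 0.794, 0.001, 0.001]
force: [-1.0, -0.6, -3.9]
grip_width: 0.089
```

View pics/s23.png

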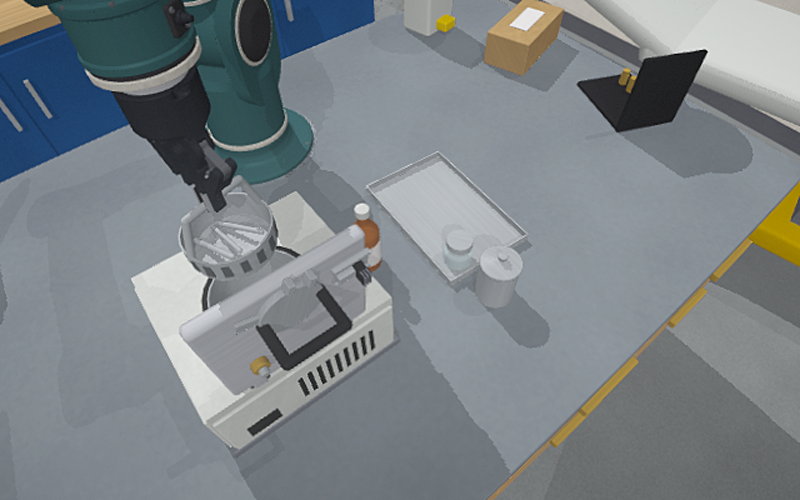

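```bash
python3 -m crank '[[[-0.01,0.02,0,0,0,0],[-0.02,0.06,0,0,0,0],[-0.04,0.11,0,0,0,0],[-0.05,0.17,0,0,0,0],[-0.06,0.23,0,0,0,0]]]';python3 -m crank '[[[-0.01,0.07,0,0,0,0],[-0.02,0.14,0,0,0,0],[-0.03,0.21,0,0,0,0],[-0.05,0.28,0,0,0,0],[-0.06,0.35,0,0,0,0]]]';python3 -m crank '[[[0,0.07,0,0,0,0],[0,0.14,0,0,0,0],[0,0.21,0,0,0,0],[-0.01,0.27,0,0,0,0],[-0.01,0.31,0,0,0,0]]]';python3 -m crank '[[[-0.01,0.03,0,0,0,0],[-0.01,0.05,0,0,0,0],[-0.01,0.06,0,0,0,0],[-0.01,0.06,0,0,0,0],[-0.01,0.06,0,0,0,0]]]';python3 -c "
from h import *
crop('scene','s24',0,0,640,400,1.25);crop('top','t24',120,100,380,340,3)"
```

```text
time_s: 19.15
ee_pos: [0.4412, -0.1149, 0.2834]
tool_rot: [0.608, 0.794, 0.0, -0.002]
force: [0.8, 0.8, -4.6]
grip_width: 0.087
time_s: 19.57
ee_pos: [0.4164, 0.0251, 0.2835]
tool_rot: [0.607, 0.795, -0.0, -0.001]
force: [0.9, -0.8, -3.3]
grip_width: 0.088
time_s: 19.98
ee_pos: [0.4122, 0.1499, 0.2837]
tool_rot: [0.606, 0.795, -0.0, -0.001]
force: [1.2, 0.3, -2.7]
grip_width: 0.093
time_s: 20.4
ee_pos: [0.4101, 0.1707, 0.2843]
tool_rot: [0.607, 0.794, 0.0, -0.001]
force: [0.7, -0.5, -4.0]
grip_width: 0.09
```

View pics/s24.png

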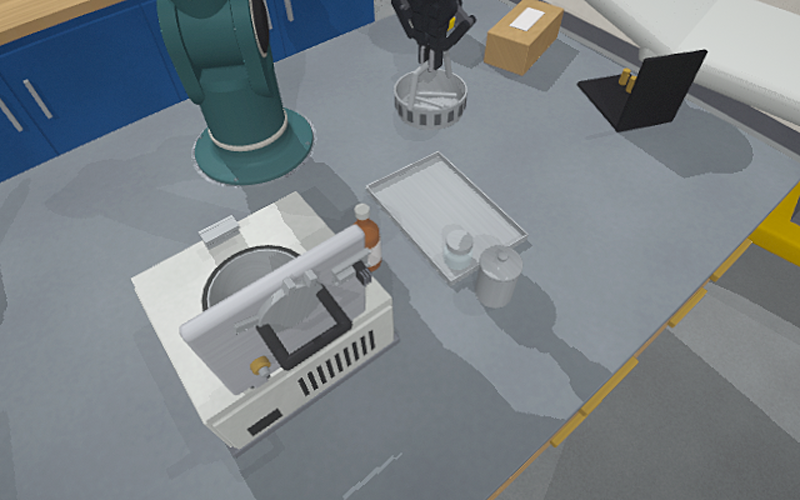

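View pics/t24.png

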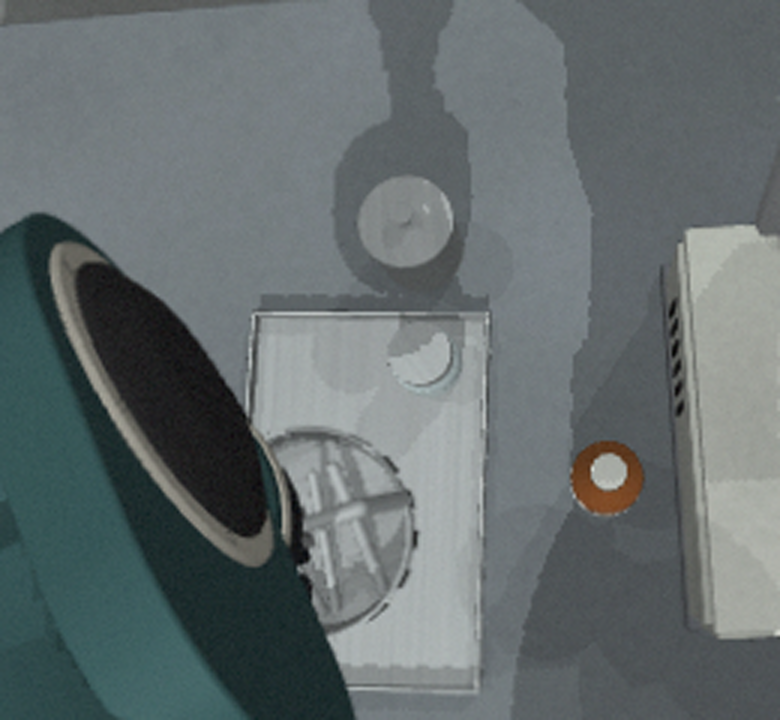

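```bash
python3 -m crank '[[[0.002,0.02,-0.02,0,0,0],[0.005,0.04,-0.07,0,0,0],[0.005,0.057,-0.13,0,0,0],[0.005,0.057,-0.2,0,0,0],[0.005,0.057,-0.27,0,0,0]]]';python3 -m crank '[[[0,0,-0.07,0,0,0],[0,0,-0.14,0,0,0],[0,0,-0.2,0,0,0],[0,0,-0.24,0,0,0],[0,0,-0.26,0,0,0]]]';python3 -m crank '[[[0,0,-0.01,0,0,0],[0,0,-0.02,0,0,0],[0,0,-0.03,0,0,0],[0,0,-0.03,0,0,0],[0,0,-0.03,0,0,0]]]';python3 -c "
from h import *
print(r.observe()['force'])
crop('scene','s25',280,20,440,240,3);crop('top','t25',120,100,380,340,3)"
```

```text
time_s: 20.92
ee_pos: [0.4128, 0.1934, 0.1757]
tool_rot: [0.608, 0.794, 0.001, -0.001]
force: [0.8, -0.8, -4.5]
grip_width: 0.091
time_s: 21.33
ee_pos: [0.4118, 0.1926, 0.0708]
tool_rot: [0.608, 0.794, -0.001, -0.002]
force: [0.4, -1.4, -3.8]
grip_width: 0.085
time_s: 21.75
ee_pos: [0.4131, 0.1936, 0.0613]
tool_rot: [0.608, 0.794, 0.001, -0.0]
force: [0.1, -0.8, -4.0]
grip_width: 0.084
[ 0.13699735 -0.82402993 -3.99113356]
```

View pics/s25.png

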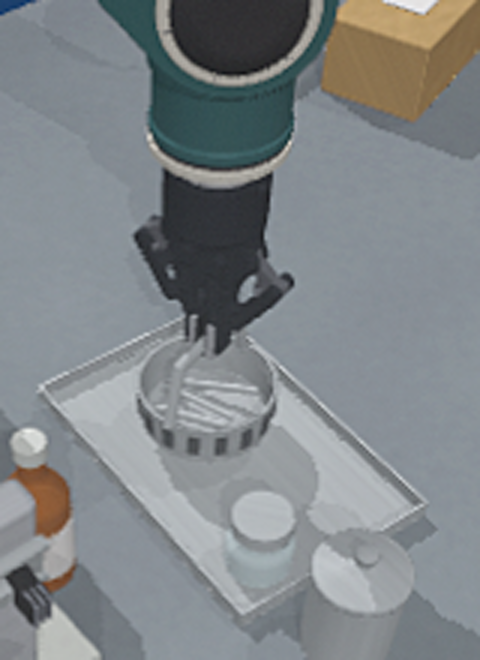

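View pics/t25.png

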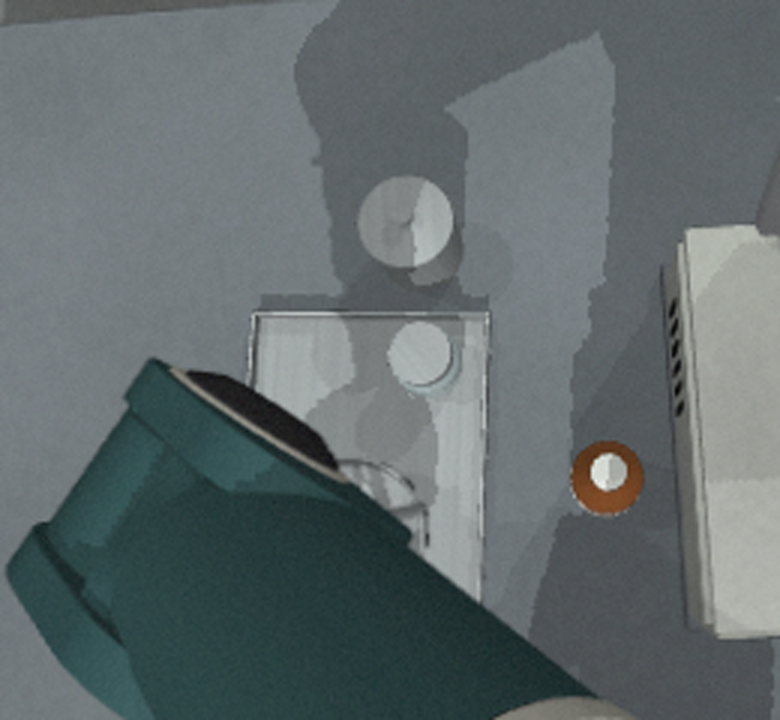

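Over the tray, level, well clear of the jar; it is about 20 mm up. Lower slowly watching force.

```bash
python3 -m crank '[[[0,0,-0.01,0,0,0],[0,0,-0.02,0,0,0],[0,0,-0.028,0,0,0],[0,0,-0.034,0,0,0],[0,0,-0.038,0,0,0]]]';python3 -m crank '[[[0,0,-0.002,0,0,0],[0,0,-0.004,0,0,0],[0,0,-0.006,0,0,0],[0,0,-0.008,0,0,0],[0,0,-0.01,0,0,0]]]'
```

```text
time_s: 22.27
ee_pos: [0.4126, 0.1935, 0.0452]
tool_rot: [0.608, 0.794, 0.0, -0.001]
force: [-0.4, -0.3, -3.5]
grip_width: 0.086
time_s: 22.68
ee_pos: [0.4128, 0.1936, 0.0417]
tool_rot: [0.608, 0.794, 0.001, -0.001]
force: [-0.4, -0.1, -3.3]
grip_width: 0.087
```

```bash
python3 -m crank '[[[0,0,-0.001,0,0,0],[0,0,-0.002,0,0,0],[0,0,-0.003,0,0,0],[0,0,-0.004,0,0,0],[0,0,-0.005,0,0,0]]]'
```

```text
time_s: 23.1
ee_pos: [0.4138, 0.1939, 0.0402]
tool_rot: [0.608, 0.794, 0.001, -0.0]
force: [4.6, 0.3, 7.7]
grip_width: 0.089
```

```bash
python3 -m crank '[[[0,0,0.001,0,0,0],[0,0,0.002,0,0,0],[0,0,0.002,0,0,0],[0,0,0.002,0,0,0],[0,0,0.002,0,0,0]]]';python3 -m crank '[[[0,0,0,0,0,0],[0,0,0,0,0,0],[0,0,0,0,0,0],[0,0,0,0,0,0],[0,0,0,0,0,0]]]' 0.5;python3 -m crank '[[[0,0,0.02,0,0,0],[0,0,0.06,0,0,0],[0,0,0.12,0,0,0],[0,0,0.19,0,0,0],[0,0,0.26,0,0,0]]]'; python3 -c "
from h import *
crop('scene','s26',280,20,440,240,3)"
```

```text
time_s: 23.52
ee_pos: [0.4128, 0.1936, 0.0405]
tool_rot: [0.608, 0.794, 0.001, -0.001]
force: [2.7, -0.7, 2.2]
grip_width: 0.085
time_s: 23.93
ee_pos: [0.4126, 0.1935, 0.0404]
tool_rot: [0.608, 0.794, 0.0, -0.001]
force: [-0.4, 0.5, -0.5]
grip_width: 0.5
time_s: 24.35
ee_pos: [0.4121, 0.1938, 0.1459]
tool_rot: [0.607, 0.795, 0.0, -0.001]
force: [-0.4, -1.1, 0.9]
grip_width: 0.497
```

View pics/s26.png

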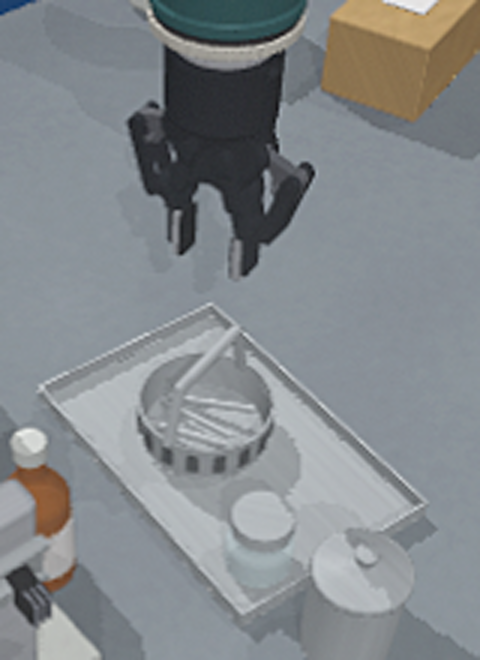

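Basket stands released in the tray. Move up and away, then do final checks.

```bash
python3 -m crank '[[[0,0,0.08,0,0,0],[0,0,0.16,0,0,0],[-0.02,0.05,0.24,0,0,0],[-0.05,0.13,0.27,0,0,0],[-0.08,0.22,0.28,0,0,0]]]';python3 -m crank '[[[0,0.06,0,0,0,0],[0,0.12,0,0,0,0],[0,0.18,0,0,0,0],[0,0.2,0,0,0,0],[0,0.2,0,0,0,0]]]'; python3 - <<'E'
from h import *
s=r.grab_frame('scene')[:,:,::-1].copy();t=r.grab_frame('top')[:,:,::-1].copy()
crop('scene','s27',0,0,640,400,1.25,s);crop('top','t27',0,0,640,400,1.25,t);crop('top','t28',180,130,350,340,2.8,t)
# diffs of jar/bottle/canister vs start
t0=cv2.imread('pics/top0.png')
for n,p in(("jar",(259,218)),("bottle",(322,259)),("can",(255,174))):
    x,y=p;k=12
    res=cv2.matchTemplate(cv2.cvtColor(t[y-22:y+23,x-22:x+23],6),cv2.cvtColor(t0[y-k:y+k+1,x-k:x+k+1],6),cv2.TM_CCOEFF_NORMED)
    print(n,np.array(cv2.minMaxLoc(res)[3])-10,res.max())
E
```

```text
time_s: 24.82
ee_pos: [0.3814, 0.2821, 0.2595]
tool_rot: [0.609, 0.793, 0.002, 0.001]
force: [1.0, -0.2, -0.6]
grip_width: 0.5
time_s: 25.23
ee_pos: [0.3797, 0.3634, 0.2567]
tool_rot: [0.606, 0.795, 0.001, -0.002]
force: [-0.4, -0.0, -0.1]
grip_width: 0.503
jar [0 0] 0.9940052
bottle [0 0] 0.98705727
can [0 0] 0.98952353
```

View pics/s27.png

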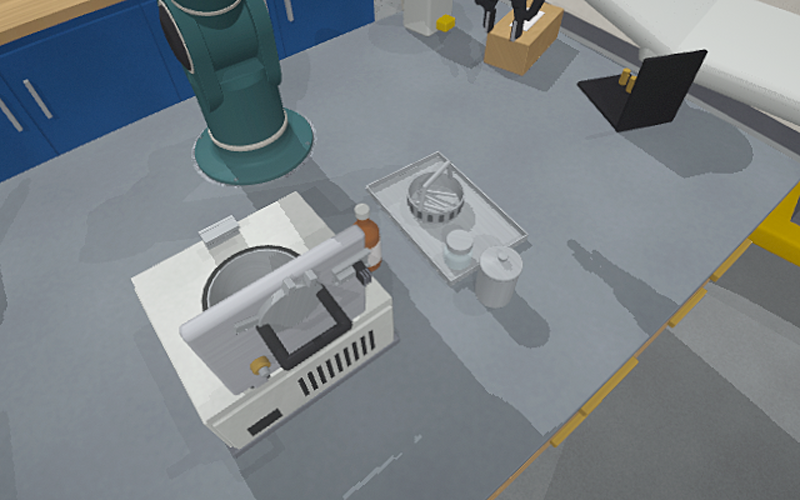

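View pics/t27.png

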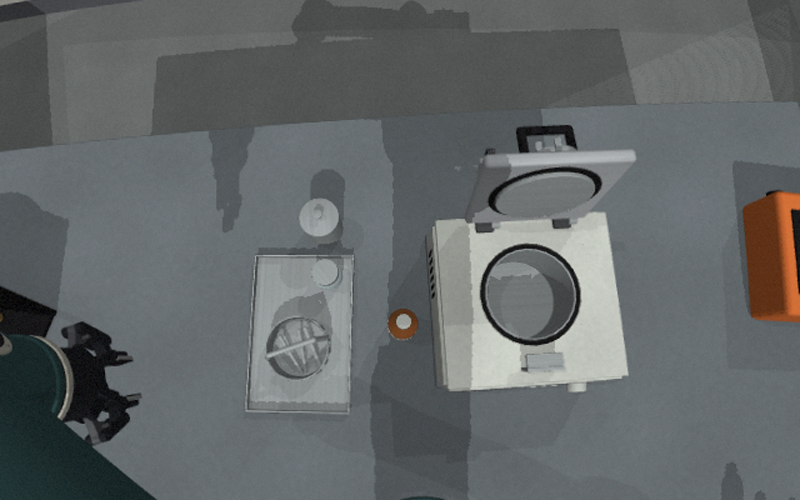

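```bash
python3 -c "
from bench import r;print(r.hand_in(),r.observe()['time_s'])"
```

```text
the job is handed in; nothing more can be done
the job is handed in; nothing more can be done
```

The steriliser is unloaded and the job was handed in at about 25 s. The basket stands level on the tray floor beside the jar, with roughly 55 mm between them, and nothing touches the robot.

- **Catch:** slid back about 15 mm until it met its stop. The force rose to 26 N there, and both views put the tab at its new place.
- **Handle:** turned about 70° to its open stop, where the torque rose to 1 N·m.
- **Lid:** swung past upright and let go. In the last pictures it rests back and open.
- **Basket:** lifted level by its bail. It was lowered until the force showed contact with the tray floor, then released.
- **Last checks:** the top-view picture match shows the jar, bottle and canister moved by 0 pixels, and the chamber is empty.

Three things disagreed or went wrong along the way:

- **First grip:** the fingertips stood about 30 mm higher than the reported tool position, so the first grip on the catch tab closed on nothing. I measured the offset in the images and corrected for it from then on.
- **Bail position:** from the images the bail looked 80–87 mm long, and its middle lay 3–8 mm from the basket's centre, so I gripped between the two estimates.
- **Bail height:** the open lid hides the bail from the scene camera. I took its height from the text and could only check it in the top view.

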